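# Close the second course of a lead brick screen

## Task

The little lead screen beside the microscope has its bottom course and, at the end post, the first half brick of the second course. Finish the second course in running bond so that no joint lies over another: the two whole bricks next, then the other half brick, all ribs up and grooves down over the ribs below; set them down gently. Then slide the end cheek up against the course until every joint is closed and the course is left pinched tight between the post's pad and the cheek, without ramming it, and leave the other things on the desk where they are.

Things in the scene. Friction and masses are not known exactly. Their poses are not given: they have to be found in the camera images.
- screen_base: Stand of the screen, fixed: grey plate 76 x 280 x 8 mm. Origin: middle of its underside; y along the wall towards the end post, z up. Bonded to it, y = 110 to -58 mm, x = 0: the bottom course, three whole lead bricks (56 long, 26 thick, 28 high). Post: 40 wide (x), y = 119 to 129, top z = 75; the face of its black pad, on a locked stud, is anywhere from y = 107 to 113. Slideway: y < -58, 17 high.
- bed_start (a point): Post end of the bed of the second course: on the flat top of the bottom course (36 mm above the desk), stand's y = 110 mm, on the wall's mid-line; axes as the stand's. The bed runs 168 mm from here along -y. A V rib (90 deg, 10 mm wide, 5 high) runs along all of it. The course is closed up to the post's pad, so it may stand up to 3 mm either way from exact half lengths.
- cheek (a joint): Position of the sliding end cheek in m: 0 = fully back, grows to at most 0.045 towards the post (stand's +y). At 0 its pad's face is at y = -94 mm of the stand. Stiff slide: about 5 N to move it empty, up to about 10 N more with bricks sliding before it; it stays where it is left and so keeps the course pinched. It meets only the second course; with all joints closed it is a rigid stop.
- cheek_top (a point): Middle of the cheek's top edge, 84 mm above the desk: an upright grey plate 40 mm wide (x), 9 thick (y), 70 high. Its black pad faces the wall: face 10.5 mm from this point towards it, spanning 18 to 45 mm below it. Axes as the stand's. Take it from above by its two side edges (40 mm apart) or push it from behind, where a thin gusset rises to 47 mm above the desk.
- half_laid: Half lead brick already laid at the post end of the second course, 28 mm long, 26 thick, 28 high plus rib, 0.23 kg; loose, with up to 9 mm of open joint to the post's pad. V groove along the underside (90 deg, 12 mm wide, 6 deep), V rib along the top (10 wide, 5 high). Origin: middle of the underside; own y along the length, x across the thickness, z towards the rib.
- brick_flat: Whole lead brick, 56 mm long, 26 thick, 28 high plus rib, about 0.46 kg, lying on the desk, rib up. V groove along the underside (90 deg, 12 mm wide, 6 deep), V rib along the top (10 wide, 5 high). Origin: middle of the underside; own y along the length, x across the thickness, z towards the rib.
- brick_on_end: Whole lead brick, 56 mm long, 26 thick, 28 high plus rib, about 0.46 kg, standing on one end on the desk: own +y down, rib facing left (robot's +y, within 20 deg). V groove along the underside (90 deg, 12 mm wide, 6 deep), V rib along the top (10 wide, 5 high). Origin: middle of the underside; own y along the length, x across the thickness, z towards the rib.
- half_brick: Half lead brick, 28 mm long, 26 thick, 28 high plus rib, 0.23 kg, lying on the desk, rib up. V groove along the underside (90 deg, 12 mm wide, 6 deep), V rib along the top (10 wide, 5 high). Origin: middle of the underside; own y along the length, x across the thickness, z towards the rib.
- dish: Glass dish, 70 mm across, 14 high, with the specimen that the screen shields, on the mat behind the screen. Origin under its middle. A bystander: leave it alone.
- tongs: Steel tweezers, 18 x 126 x 10 mm, lying on the desk on the robot's side of the screen. Origin under the middle. A bystander: leave it alone.
- mount: Round resin specimen mount, 30 mm across, 16 high, among the bricks. Origin under its middle. A bystander: leave it alone.
- bottle: Small dropper bottle, 26 mm across, 69 high. Origin under its middle. A bystander: leave it alone.
- marker: Black pen, 12 x 145 x 9 mm, lying on the desk at the right. Origin under the middle. A bystander: leave it alone.
Things that resemble listed ones, but are neither listed nor needed, are in the scene too. What is shaped like the brick_flat but purple is not meant. Leave any yellow look-alike of the brick_on_end alone.

How it is judged:
By the outcome, as a careful person would: the job done as asked, in the order asked, and still so for the second after the job is handed in, with the robot touching nothing.
It also fails if it takes over 72 s, if anything falls off the work surface, if the arm or the gripper's body presses on something with over 40 N, if the wrist force passes 120 N, or if a joint passes its speed limit or range.

## Robot

A 6-joint arm with a two-finger parallel gripper is mounted at the origin on a cart in front of the work surface, level with it; the furniture and walls round the work are solid. World frame = base frame: x ahead of the robot, y to its left, z up, the work surface at z = 0. Lengths are in mm, angles in rad, forces in N, time in s.
With the tool pointing down it reaches from about 400 to 925 mm from the base axis. Payload 12.5 kg.
Tool frame: the origin (TCP) lies midway between the tips of the shut fingers; the grasp point (between the pads) lies 19 mm behind it; z points along the fingers, y is the line along which they close (so a half turn about z gives the same grasp; the last joint's range is limited). The gripper opens to 95 mm and grips with 3 to 60 N. Pads are 20 mm wide; open, the fingers measure 119 mm over their backs; the gripper's body (75 mm by 180 mm) begins 59 mm behind the grasp point.
Start: joints at [-1.402, 0.491, 1.559, -0, 1.092, -0.106], TCP at [169.619, -601.561, 214.661] pointing down, gripper open.
Joint ranges: [-3.1, 3.1], [-0.84, 2.19], [0.05, 2.79], [-1.13, 4.28], [0.06, 2.93], [-2.69, 2.69]. Speed limits (rad/s): [2.22, 2.22, 2.79, 3.14, 3.14, 3.14].

## Interface

Orientations are given as [roll, pitch, yaw] about the fixed x, y, z axes, in that order (R = Rz(yaw) Ry(pitch) Rx(roll)).
In Python, from cell import * gives the robot as it stands. The module is installed in compiled form; this text tells all that it offers.
- The arm moves only by the tool arm_command, never from a script. Its arguments are lists of equal length, an entry for each row: "delta_pos": the shift along the world's x, y, z in units of 250 mm (1.0 is 250 mm), a list of three; "delta_rot": the turn, a rotation vector about the world's x, y, z in units of 90 degrees (1.0 is 90 degrees), a list of three; "claw": the closure, from 0 (fully open) to 1 (shut). In form: {"delta_pos": [[tx, ty, tz], ...], "delta_rot": [[wx, wy, wz], ...], "claw": [claw, ...]}. A call has exactly 5 rows; each row is the pose to reach, as a shift and turn from the pose commanded when the call began; what a row does not reach only later rows make up. A row lasts 1/12 s, in which the tool goes at most 41.7 mm and 7.16 degrees, less where a joint would pass 70% of its speed; a pose out of reach is approached as far as the arm can. A call with a number of a shift or a turn outside -1 to 1 is refused whole. A call with a gripper value outside its range is refused whole. The fingers move at their own pace and stop on an object; the grip force is fixed at half the most. Time passes only in rows, so rows that repeat a pose let the fingers close, or fill a call up. It gives the time, the measured TCP pose, the force, the opening and the grip force at its end, in the units of the state.
- state(): the state, without advancing time (a new reading comes with each control period).
- read_camera(name): name is "scene" or "top" or "wrist"; returns the picture (400x640x3 uint8, red, green, blue); there is no depth.
- calibration(name): a dict with "camera_matrix" (3x3 intrinsics, pixels), "k1" (the pictures are not rectified: a ray, as slopes to the right and down, at radius r is drawn at 1 + k1 r^2 times it, then the intrinsics apply), "T" (4x4, takes a point from camera to world coordinates). Camera axes: x right, y down, z forward; pixel columns grow to the right and rows downward; lengths in mm; the calibration is good to about 2 mm. A picture is of the moment at which its call begins: read the wrist's pose just before it. calibration takes no time and is no camera call; for the wrist camera it gives the pose at the moment of the call.
- job_done(): hands the job in; it is judged then, once.
The state is a dict: "t": time; "joints": joint angles; "qvel": joint speeds; "tau": joint torques, N m; "eef_pos": TCP position; "tcp_rot": TCP orientation; "ft_force": force on the tool from outside, world axes, zero at the start; "moment": the same for the moment, N m; "opening": opening from 0.0 (shut) to 1.0 (fully open); "grip_force": force on a finger pad.
Only numpy, scipy, OpenCV 4.12 (cv2) and the standard library are available. Lean on these libraries where they do the work, as an engineer would, in place of code of your own. Each camera call takes 0.05 s, during which the arm holds its last target. There are 200 camera calls.

## Working session

There is one attempt and no reset: what is moved stays moved. The work goes in short steps, Python scripts to look and compute and a tool call to move; the robot and the scene stay as the last step left them, time stands still between calls to the robot, and variables do not carry over. Pictures are saved under pics/ and viewed, at most 10 in all, crops included, and the job is handed in when it is done.

Besides the shell and the picture viewer there is one more tool, called by a JSON object that holds its "fn" and its "kwargs". arm_command: Moves the arm, as the interface text tells. Shifts and turns lie within -1 to 1; 1 stands for 250 mm of shift or 90 degrees of turn. Its arguments: {"type":"object","properties":{"delta_pos":{"type":"array"},"delta_rot":{"type":"array"},"claw":{"type":"array"}},"required":["delta_pos","delta_rot","claw"]}

```bash
mkdir -p pics; ls
cat > h.py <<'E'
from cell import *
import numpy as np, cv2
def shot(n,f):
    c=calibration(n); im=read_camera(n); cv2.imwrite('pics/'+f+'.png',im[:,:,::-1]); np.savez('pics/'+f+'.npz',K=c['camera_matrix'],k=c['k1'],T=c['T']); return im
def w(f,u,v,z):
    d=np.load('pics/'+f+'.npz'); K,k,T=d['K'],float(d['k']),d['T']
    p=np.linalg.inv(K)@[u,v,1.]; q=p[:2].copy()
    for _ in range(30): q=p[:2]/(1+k*(q@q))
    r=T[:3,:3]@[q[0],q[1],1]; o=T[:3,3]; return o+r*(z-o[2])/r[2]
def px(f,P):
    d=np.load('pics/'+f+'.npz'); K,k,T=d['K'],float(d['k']),d['T']
    c=T[:3,:3].T@(np.array(P,float)-T[:3,3]); q=c[:2]/c[2]; q=q*(1+k*(q@q)); return (K@[q[0],q[1],1])[:2]
E
python3 - <<'E'
from h import *
a=shot('top','top0'); b=shot('scene','scene0')
print(calibration('top'),calibration('scene'),calibration('wrist')); s=state(); print(s)
E
```

```text
pics
{'camera_matrix': array([[390.09386891,   0.        , 321.15710949],
       [  0.        , 390.09386891, 207.29334041],
       [  0.        ,   0.        ,   1.        ]]), 'k1': -0.0668944003805314, 'T': array([[ 1.93666068e-02, -9.96136726e-01,  8.56537130e-02,
         3.92426086e+02],
       [-9.99791087e-01, -1.87349647e-02,  8.17214388e-03,
        -9.70180988e+00],
       [-6.53585335e-03, -8.57940855e-02, -9.96291452e-01,
         1.32226658e+03],
       [ 0.00000000e+00,  0.00000000e+00,  0.00000000e+00,
         1.00000000e+00]])} {'camera_matrix': array([[415.59565385,   0.        , 321.48536427],
       [  0.        , 415.59565385, 202.93108417],
       [  0.        ,   0.        ,   1.        ]]), 'k1': 0.011701704883942454, 'T': array([[-7.89850519e-01, -4.55897024e-01,  4.10236592e-01,
         6.87156566e+01],
       [-6.13028966e-01,  5.67015517e-01, -5.50171692e-01,
         5.75116313e+02],
       [ 1.82111236e-02, -6.86040310e-01, -7.27335581e-01,
         8.38125080e+02],
       [ 0.00000000e+00,  0.00000000e+00,  0.00000000e+00,
         1.00000000e+00]])} 
[... 516 characters left out ...]
0,
         1.00000000e+00]])}
{'t': 0.1, 'joints': array([-1.40161084e+00,  4.91507680e-01,  1.55941289e+00,  3.99769435e-05,
        1.09169347e+00, -1.05579242e-01]), 'qvel': array([ 0.00091869, -0.00300539, -0.00045767,  0.00060831, -0.00081342,
       -0.00175733]), 'tau': array([ 3.82775543e-03, -6.13622546e+01, -2.58604717e+01,  6.95018680e-02,
        4.69977711e-02, -5.85344424e-05]), 'eef_pos': array([ 169.58107845, -601.32132022,  214.10656781]), 'tcp_rot': array([-3.14058069e+00, -1.42896726e-04,  2.74746210e-01]), 'ft_force': array([ 0.04634388, -0.02226534,  0.78768922]), 'moment': array([-0.03522356,  0.03386981, -0.00399025]), 'grip_force': 0.0, 'opening': 1.0010592908379004}
```

View pics/top0.png

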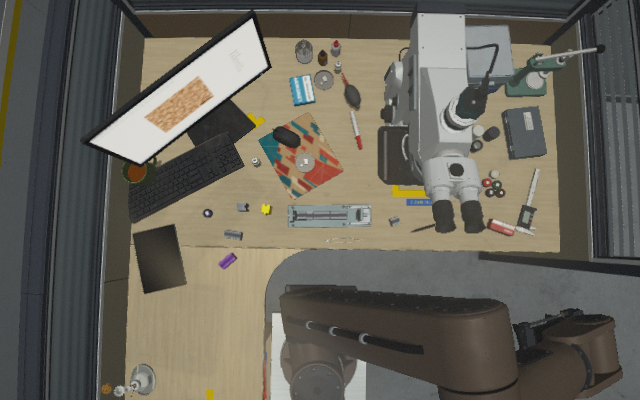

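View pics/scene0.png

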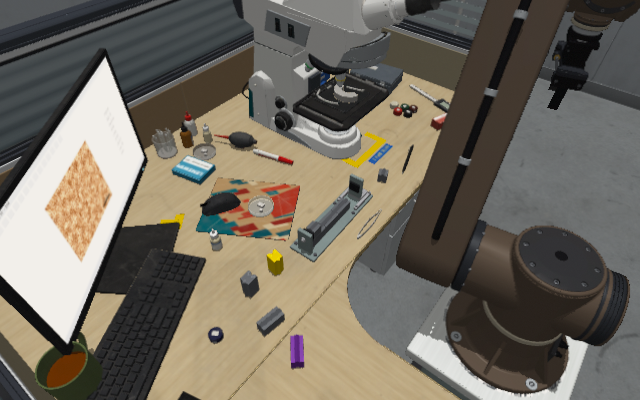

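Run:
```python
from h import *
t=cv2.imread('pics/top0.png'); s=cv2.imread('pics/scene0.png')
a=cv2.resize(t[190:270,190:350],(800,400)[:2],interpolation=cv2.INTER_CUBIC)
a=cv2.resize(t[190:250,200:440],None,fx=800/240,fy=800/240,interpolation=cv2.INTER_CUBIC)
b=cv2.resize(s[165:355,205:395],(400,400),interpolation=cv2.INTER_CUBIC)
c=cv2.resize(s[165:265,285:385],(400,400),interpolation=cv2.INTER_CUBIC)
cv2.imwrite('pics/c1.png',np.vstack([a,np.hstack([b,c])]))
for n,u,v,z in [('screen L',288,216,8),('screen R',371,216,8),('flat',233,235,33),('end',243,208,56),('half',394,221,33),('yellow',266,209,56),('eyep',445,228,300),('eyep',445,228,0),('purple',228,261,33),('mount',208,213,16)]: print(n,w('top0',u,v,z).round())
```

```text
screen L [474. 113.   8.]
screen R [ 479. -168.    8.]
flat [406. 291.  33.]
end [494. 256.  56.]
half [ 462. -241.   33.]
yellow [492. 181.  56.]
eyep [ 432. -328.  300.]
eyep [ 443. -422.    0.]
purple [320. 305.  33.]
mount [478. 383.  16.]
```

View pics/c1.png

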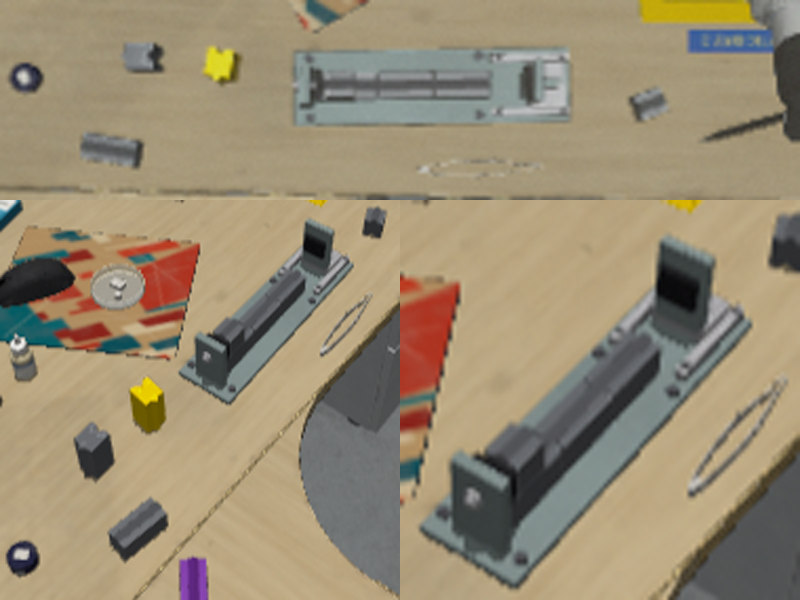

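Scene/top: post at left end (top px 290,216), cheek at right (352,215), half laid at (300,216). Candidates: brick_flat grey (233,235) vs purple (228,261); brick_on_end grey (243,208) vs yellow (266,209); half_brick grey (394,221). I choose the grey ones, and will check them close up with the wrist camera.

{"fn": "arm_command", "kwargs": {"delta_pos": [[0.25,0.78,0.08],[0.25,0.78,0.08],[0.25,0.78,0.08],[0.25,0.78,0.08],[0.25,0.78,0.08]], "delta_rot": [[0,0,0.3],[0,0,0.3],[0,0,0.3],[0,0,0.3],[0,0,0.3]], "claw": [0,0,0,0,0]}}

```text
t: 0.52
eef_pos: [232.2, -404.3, 234.5]
tcp_rot: [-3.141, -0.0, 0.752]
ft_force: [0.9, -0.9, 0.5]
opening: 1.004
grip_force: 0.0
```

{"fn": "arm_command", "kwargs": {"delta_pos": [[0.31,0.5,0],[0.31,0.5,0],[0.31,0.5,0],[0.31,0.5,0],[0.31,0.5,0]], "delta_rot": [[0,0,0.3],[0,0,0.3],[0,0,0.3],[0,0,0.3],[0,0,0.3]], "claw": [0,0,0,0,0]}}

```text
t: 0.93
eef_pos: [310.8, -278.3, 234.8]
tcp_rot: [-3.142, -0.001, 1.226]
ft_force: [-0.1, 0.2, 0.5]
opening: 0.997
grip_force: 0.0
```

{"fn": "arm_command", "kwargs": {"delta_pos": [[0.36,0.68,0],[0.36,0.68,0],[0.36,0.68,0],[0.36,0.68,0],[0.36,0.68,0]], "delta_rot": [[0,0,0.225],[0,0,0.225],[0,0,0.225],[0,0,0.225],[0,0,0.225]], "claw": [0,0,0,0,0]}}

```text
t: 1.35
eef_pos: [400.4, -109.4, 234.7]
tcp_rot: [3.141, -0.0, 1.57]
ft_force: [1.6, -0.7, 0.2]
opening: 0.999
grip_force: 0.0
```

{"fn": "arm_command", "kwargs": {"delta_pos": [[0.2,0.64,0],[0.2,0.64,0],[0.2,0.64,0],[0.2,0.64,0],[0.2,0.64,0]], "delta_rot": [[0,0,0],[0,0,0],[0,0,0],[0,0,0],[0,0,0]], "claw": [0,0,0,0,0]}}

```text
t: 1.77
eef_pos: [450.9, 53.2, 234.5]
tcp_rot: [3.141, -0.001, 1.574]
ft_force: [0.0, 0.6, 0.0]
opening: 1.001
grip_force: 0.0
```

Run:
```python
from h import *
shot('wrist','w1'); print(state()['eef_pos'])
```

```text
[450.24544662  50.95996839 234.33715667]
```

{"fn": "arm_command", "kwargs": {"delta_pos": [[0,0.76,0],[0,0.76,0],[0,0.76,0],[0,0.76,0],[0,0.76,0]], "delta_rot": [[0,0,0],[0,0,0],[0,0,0],[0,0,0],[0,0,0]], "claw": [0,0,0,0,0]}}

```text
t: 2.23
eef_pos: [449.9, 240.2, 234.5]
tcp_rot: [3.141, -0.0, 1.57]
ft_force: [-0.8, -0.3, -1.0]
opening: 1.003
grip_force: 0.0
```

Run:
```python
from h import *
shot('wrist','w2'); print(state()['eef_pos'])
a=cv2.imread('pics/w1.png');b=cv2.imread('pics/w2.png')
cv2.imwrite('pics/c2.png',cv2.resize(a[20:390,200:560],(584,600),interpolation=cv2.INTER_CUBIC))
```

```text
[449.97917984 242.01979133 234.42679017]
```

View pics/w1.png

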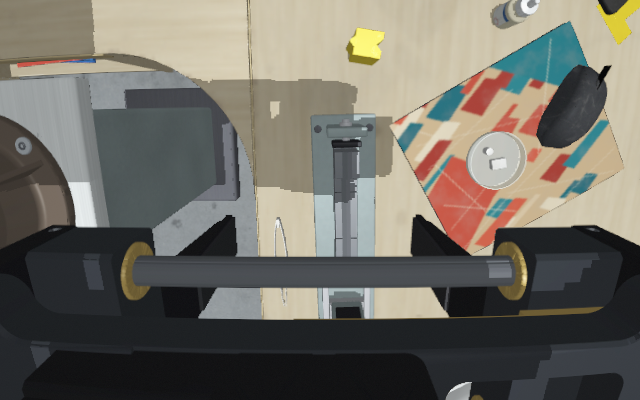

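View pics/w2.png

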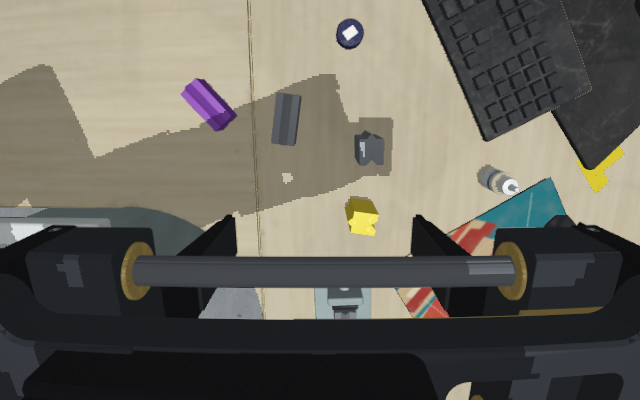

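Run:
```python
from h import *
a=cv2.imread('pics/w1.png');b=cv2.imread('pics/w2.png')
A=cv2.resize(a[105:255,300:390],(360,600),interpolation=cv2.INTER_CUBIC) #4x
B=cv2.resize(b[80:180,260:400][:, :140],(420,300),interpolation=cv2.INTER_CUBIC) #3x
t=cv2.imread('pics/top0.png'); C=cv2.resize(t[195:255,365:449],(420,300),interpolation=cv2.INTER_CUBIC)
cv2.imwrite('pics/c3.png',np.hstack([A,np.vstack([B,C])]))
```

```text
(no output)
```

View pics/c3.png

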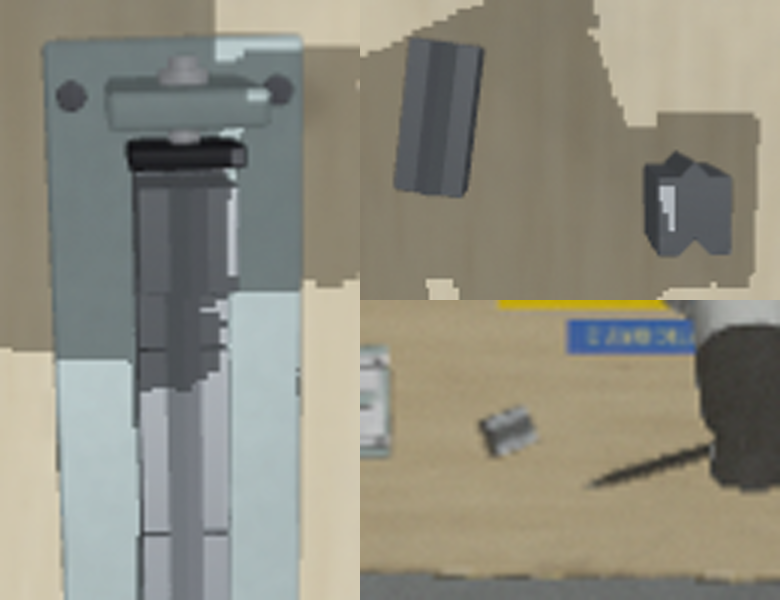

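Run:
```python
from h import *
A=lambda x,y,z:w('w1',300+x/4-.375,105+y/4-.375,z)
B=lambda x,y,z:w('w2',260+(x-360)/3-.33,80+y/3-.33,z)
def p(n,v): print(n,np.round(v,1))
for n,x,y,z in [('stTL',43,42,8),('stTR',300,37,8),('stBL',68,600,8),('stBR',298,600,8),('rib565',185,565,41),('rib400',186,400,41),('ribhalf',187,240,69),('halfpost',186,184,64),('halfend',186,291,64),('j1',186,348,36),('j2',186,533,36),('crsL',137,560,36),('crsR',229,560,36),('padtop L',130,147,66),('padR',245,147,66),('padbotedge',186,168,66),('postTL',108,80,75),('postTR',270,85,75),('postface',186,129,75)]: p(n,A(x,y,z))
f=[B(*q,28) for q in [(410,38),(482,46),(465,196),(396,190)]]
e=[B(*q,56) for q in [(660,256),(731,252),(731,178),(660,183)]]
for n,c in (('flat',f),('end',e)):
    c=np.array(c); p(n,c); p('c',c.mean(0))
    p('edges',[np.linalg.norm(c[i]-c[i-1]) for i in range(4)])
    p('ang',[np.degrees(np.arctan2(*(c[i]-c[i-1])[1::-1])) for i in range(4)])
p('mount',w('w2',349,33,16)); p('yellow',w('w2',363,226,56)); p('key',w('w2',487,140,15))
```

```text
stTL [435.4 110.    8. ]
stTR [509.8 111.7   8. ]
stBL [442.2 -64.9   8. ]
stBR [516.1 -64.8   8. ]
rib565 [477.1 -38.3  41. ]
rib400 [476.4  11.9  41. ]
ribhalf [473.8  62.5  69. ]
halfpost [473.6  76.   64. ]
halfend [474.1  48.2  64. ]
j1 [476.4  25.8  36. ]
j2 [477.5 -30.3  36. ]
crsL [463.2 -38.9  36. ]
crsR [490.4 -38.9  36. ]
padtop L [459.2  85.6  66. ]
padR [488.2  85.7  66. ]
padbotedge [473.4  80.4  66. ]
postTL [453.5 102.7  75. ]
postTR [492.8 101.7  75. ]
postface [472.6  90.9  75. ]
flat [[398.4 321.9  28. ]
 [424.4 319.   28. ]
 [417.2 264.6  28. ]
 [391.4 266.9  28. ]]
c [407.8 293.1  28. ]
edges [55.5 26.2 54.9 25.9]
ang [ 82.8  -6.5 -97.6 174.8]
end [[487.5 246.6  56. ]
 [512.5 248.   56. ]
 [511.5 273.9  56. ]
 [486.9 272.1  56. ]]
c [499.6 260.2  56. ]
edges [25.5 25.  25.9 24.6]
ang [ -88.7    3.3   92.2 -175.9]
mount [477.4 385.   16. ]
yellow [492.9 178.5  56. ]
key [641.7 269.5  15. ]
```

Confirmed: grey flat brick (w2 ~285,119) and grey on-end brick with rib up the picture/+y (w2 ~370,150); the sizes check out to 1 mm. The wall runs along x = 476.7 − 0.036y, yaw 2°. half_laid spans y 48–76, the pad is near 80, and the course joints are at y 26 and −30.

```bash
cat >> h.py <<'E'
from scipy.spatial.transform import Rotation as Ro
def tool(yaw,tilt): return Ro.from_rotvec(np.radians(tilt)*np.array([np.cos(np.radians(yaw)),np.sin(np.radians(yaw)),0]))*Ro.from_euler('xyz',[180,0,90+yaw],degrees=True)
def plan(g,yaw,tilt,back=0):
    "g: grasp point; delta in command units"
    s=state(); R=tool(yaw,tilt); t=np.array(g,float)+R.apply([0,0,19-back]); d=(t-s['eef_pos'])/250
    rv=(R*Ro.from_euler('xyz',s['tcp_rot']).inv()).as_rotvec()/np.radians(90)
    print('tcp',s['eef_pos'].round(1),'->',t.round(1),'d',d.round(3),'rot',rv.round(3),'F',s['ft_force'].round(1),'q',s['joints'].round(2))
E
python3 - <<'E'
from h import *
g=[499.6,260.2,28]
plan(g,2.7,-45,90);plan(g,2.7,-45)
E
```

```text
tcp [450.  242.  234.4] -> [497.2 310.3  78.2] d [ 0.189  0.273 -0.625] rot [-0.5   -0.012  0.028] F [-1.6  0.6 -1.1] q [0.36 0.31 1.81 0.   1.03 0.36]
tcp [450.  242.  234.4] -> [500.2 246.8  14.6] d [ 0.201  0.019 -0.879] rot [-0.5   -0.012  0.028] F [-1.6  0.6 -1.1] q [0.36 0.31 1.81 0.   1.03 0.36]
```

{"fn": "arm_command", "kwargs": {"delta_pos": [[0.19,0.3,-0.3],[0.19,0.3,-0.3],[0.19,0.3,-0.3],[0.19,0.3,-0.3],[0.19,0.3,-0.3]], "delta_rot": [[-0.39,-0.01,0.022],[-0.39,-0.01,0.022],[-0.39,-0.01,0.022],[-0.39,-0.01,0.022],[-0.39,-0.01,0.022]], "claw": [0.3,0.3,0.3,0.3,0.3]}}

```text
t: 2.7
eef_pos: [498.2, 312.9, 158.0]
tcp_rot: [3.137, 0.621, 1.604]
ft_force: [0.3, -0.3, -0.5]
opening: 0.724
grip_force: 0.0
```

Run:
```python
from h import *
g=[499.6,260.2,28]
plan(g,2.7,-45,90)
```

```text
tcp [498.2 312.9 158. ] -> [497.2 310.3  78.2] d [-0.004 -0.01  -0.319] rot [-0.105 -0.002  0.007] F [ 0.3 -0.3 -0.5] q [ 0.67  0.68  1.51 -0.5   1.37  0.84]
```

{"fn": "arm_command", "kwargs": {"delta_pos": [[-0.004,-0.012,-0.32],[-0.004,-0.012,-0.32],[-0.004,-0.012,-0.32],[-0.004,-0.012,-0.32],[-0.004,-0.012,-0.32]], "delta_rot": [[-0.105,-0.002,0.006],[-0.105,-0.002,0.006],[-0.105,-0.002,0.006],[-0.105,-0.002,0.006],[-0.105,-0.002,0.006]], "claw": [0.3,0.3,0.3,0.3,0.3]}}

```text
t: 3.12
eef_pos: [497.4, 309.8, 81.8]
tcp_rot: [3.138, 0.775, 1.613]
ft_force: [0.0, -0.4, -0.0]
opening: 0.697
grip_force: 0.0
```

Run:
```python
from h import *
shot('wrist','w3')
g=[499.6,260.2,28]
plan(g,2.7,-45,90);plan(g,2.7,-45)
for P in [(486,247,56),(512,248,56),(511,274,56),(486,272,56)]: print(px('w3',P))
```

```text
tcp [497.6 310.1  82.7] -> [497.2 310.3  78.2] d [-0.001  0.001 -0.018] rot [-0.007  0.002  0.001] F [0.7 0.2 0.1] q [ 0.7   0.83  1.52 -0.6   1.38  0.96]
tcp [497.6 310.1  82.7] -> [500.2 246.8  14.6] d [ 0.011 -0.253 -0.272] rot [-0.007  0.002  0.001] F [0.7 0.2 0.1] q [ 0.7   0.83  1.52 -0.6   1.38  0.96]
[304.91267523 236.58131593]
[340.16539073 236.58272347]
[342.0652071  220.97945747]
[304.80872688 221.65024803]
```

View pics/w3.png

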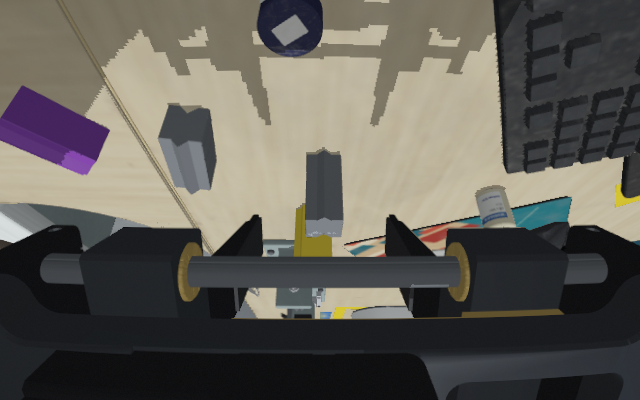

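{"fn": "arm_command", "kwargs": {"delta_pos": [[0.003,-0.08,-0.085],[0.006,-0.15,-0.16],[0.009,-0.21,-0.225],[0.011,-0.253,-0.27],[0.011,-0.253,-0.27]], "delta_rot": [[0,0,0],[0,0,0],[0,0,0],[0,0,0],[0,0,0]], "claw": [0.3,0.3,0.3,0.3,0.3]}}

```text
t: 3.58
eef_pos: [499.6, 245.1, 13.7]
tcp_rot: [3.139, 0.776, 1.613]
ft_force: [-0.2, 0.2, -0.0]
opening: 0.703
grip_force: 0.0
```

{"fn": "arm_command", "kwargs": {"delta_pos": [[0,0,0],[0,0,0],[0,0,0],[0,0,0],[0,0,0]], "delta_rot": [[0,0,0],[0,0,0],[0,0,0],[0,0,0],[0,0,0]], "claw": [0.8,0.9,1,1,1]}}

```text
t: 4.0
eef_pos: [499.1, 247.8, 12.8]
tcp_rot: [3.139, 0.777, 1.616]
ft_force: [0.0, 0.3, -1.1]
opening: 0.403
grip_force: 0.0
```

Run:
```python
from h import *
s=state();print(s['opening']*95,s['grip_force'])
g=[499.6,260.2,28]
plan(g,2.7,-45); R=Ro.from_euler('xyz',s['tcp_rot']); print('grasp pt',s['eef_pos']-19*R.as_matrix()[:,2])
```

```text
38.24623718739297 0.0
tcp [499.1 247.8  12.8] -> [500.2 246.8  14.6] d [ 0.005 -0.004  0.007] rot [-0.005  0.001 -0.   ] F [ 0.   0.3 -1.1] q [ 0.63  0.88  1.65 -0.68  1.2   1.03]
grasp pt [498.40653519 261.13331627  26.39528071]
```

{"fn": "arm_command", "kwargs": {"delta_pos": [[0,0,0],[0,0,0],[0,0,0],[0,0,0],[0,0,0]], "delta_rot": [[0,0,0],[0,0,0],[0,0,0],[0,0,0],[0,0,0]], "claw": [1,1,1,1,1]}}

```text
t: 4.42
eef_pos: [499.0, 247.5, 12.3]
tcp_rot: [3.14, 0.777, 1.617]
ft_force: [0.8, 2.8, 2.9]
opening: 0.273
grip_force: 30.0
```

Run:
```python
from h import *
for i in range(4):
  s=state();print(s['opening']*95,s['grip_force'],s['eef_pos'],s['t']); 
R=Ro.from_euler('xyz',s['tcp_rot']); print('grasp pt',s['eef_pos']-19*R.as_matrix()[:,2])
gy=17.2; g=[476.7-.036*gy,gy,50+60]; plan(g,2,45)
```

```text
25.949639151141035 29.997508004307747 [499.04507623 247.50879935  12.29764199] 4.4167
25.949639151141035 29.997508004307747 [499.04507623 247.50879935  12.29764199] 4.4167
25.949639151141035 29.997508004307747 [499.04507623 247.50879935  12.29764199] 4.4167
25.949639151141035 29.997508004307747 [499.04507623 247.50879935  12.29764199] 4.4167
grasp pt [498.3971172  260.818558    25.84129267]
tcp [499.  247.5  12.3] -> [475.6  30.6  96.6] d [-0.094 -0.868  0.337] rot [ 0.994  0.042 -0.006] F [0.8 2.8 2.9] q [ 0.63  0.89  1.65 -0.68  1.2   1.03]
```

{"fn": "arm_command", "kwargs": {"delta_pos": [[0,0,0.06],[0,0,0.18],[0,0,0.32],[0,0,0.46],[0,0,0.5]], "delta_rot": [[0,0,0],[0,0,0],[0.04,0.002,0],[0.12,0.005,0],[0.2,0.008,0]], "claw": [1,1,1,1,1]}}

```text
t: 4.83
eef_pos: [499.7, 248.6, 141.8]
tcp_rot: [3.133, 0.457, 1.615]
ft_force: [0.3, -0.6, -3.4]
opening: 0.271
grip_force: 30.0
```

{"fn": "arm_command", "kwargs": {"delta_pos": [[-0.01,-0.09,0],[-0.02,-0.18,0],[-0.03,-0.27,0],[-0.04,-0.36,0],[-0.05,-0.45,0]], "delta_rot": [[0.079,0.003,0],[0.158,0.006,0],[0.237,0.009,0],[0.316,0.013,0],[0.395,0.017,0]], "claw": [1,1,1,1,1]}}

```text
t: 5.25
eef_pos: [486.0, 140.5, 138.0]
tcp_rot: [3.14, -0.108, 1.616]
ft_force: [0.1, -0.4, -4.3]
opening: 0.275
grip_force: 30.0
```

{"fn": "arm_command", "kwargs": {"delta_pos": [[-0.01,-0.09,0],[-0.02,-0.18,0],[-0.03,-0.27,0],[-0.04,-0.36,0],[-0.044,-0.42,0]], "delta_rot": [[0.079,0.003,0],[0.158,0.006,0],[0.237,0.009,0],[0.316,0.013,0],[0.395,0.017,0]], "claw": [1,1,1,1,1]}}

```text
t: 5.67
eef_pos: [475.7, 34.7, 138.3]
tcp_rot: [3.134, -0.654, 1.62]
ft_force: [0.9, 0.1, -5.1]
opening: 0.272
grip_force: 30.0
```

Run:
```python
from h import *
s=state();print(s['opening']*95,s['grip_force'])
gy=17.2+2.2; g=[476.7-.036*gy,gy,50+30]; plan(g,2,45)
```

```text
25.80388185094027 29.99773308634758
tcp [475.7  34.7 138.3] -> [475.5  32.8  66.6] d [-0.001 -0.007 -0.287] rot [ 0.084  0.007 -0.006] F [ 0.9  0.1 -5.1] q [-0.4   0.51  2.    0.68  1.06 -0.91]
```

{"fn": "arm_command", "kwargs": {"delta_pos": [[0,-0.005,-0.08],[0,-0.005,-0.16],[0,-0.005,-0.24],[0,-0.005,-0.28],[0,-0.005,-0.28]], "delta_rot": [[0,0,0],[0,0,0],[0,0,0],[0,0,0],[0,0,0]], "claw": [1,1,1,1,1]}}

```text
t: 6.08
eef_pos: [474.9, 35.5, 65.6]
tcp_rot: [-3.139, -0.649, 1.615]
ft_force: [-1.0, 1.1, -4.3]
opening: 0.268
grip_force: 30.0
```

Run:
```python
from h import *
gy=17.2+2.2; g=[476.7-.036*gy,gy,50+30]; plan(g,2,45)
shot('wrist','w4');shot('scene','s4');
a=cv2.imread('pics/w4.png');b=cv2.imread('pics/s4.png')
cv2.imwrite('pics/c4.png',np.vstack([cv2.resize(a[30:290,200:480],(560,520))[:300],cv2.resize(b[165:265,265:405],(560,400))[:300]]))
cv2.imwrite('pics/c4.png',np.hstack([cv2.resize(a[0:300,220:420],(400,600),interpolation=cv2.INTER_CUBIC),cv2.resize(b[140:290,285:385],(400,600),interpolation=cv2.INTER_CUBIC)]))
plan(g,2,45)
```

```text
tcp [474.9  35.5  65.6] -> [475.5  32.8  66.6] d [ 0.003 -0.011  0.004] rot [ 0.087  0.002 -0.007] F [-1.   1.1 -4.3] q [-0.39  0.64  2.04  0.75  0.93 -1.04]
tcp [475.6  35.6  67.3] -> [475.5  32.8  66.6] d [-0.    -0.011 -0.003] rot [ 0.087  0.004 -0.007] F [ 0.3 -0.3 -4.2] q [-0.39  0.63  2.04  0.75  0.94 -1.03]
```

View pics/c4.png

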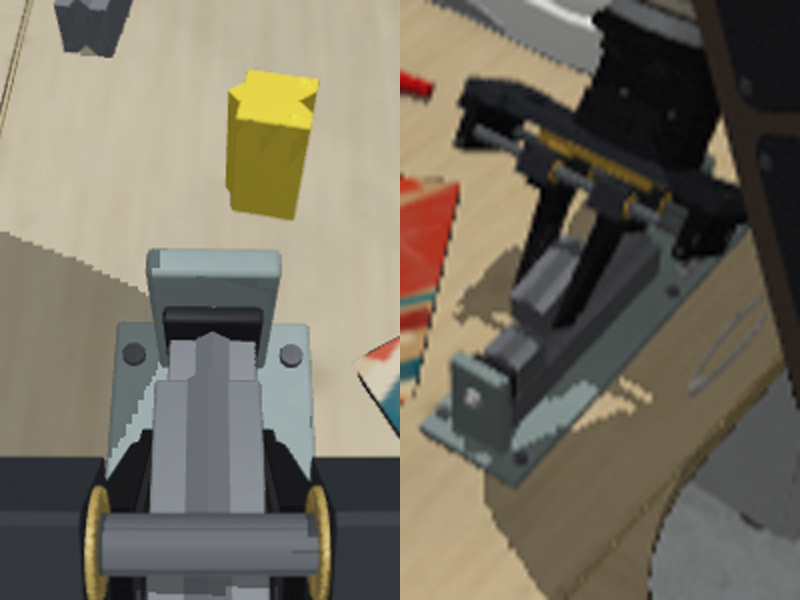

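The picture shows the on-end brick held rib up over slot 1, still 8° short in tilt; half_laid is seen just beyond its front end, with the gap to the pad open.

{"fn": "arm_command", "kwargs": {"delta_pos": [[0,-0.011,0],[0,-0.011,0],[0,-0.011,-0.003],[0,-0.011,-0.003],[0,-0.011,-0.003]], "delta_rot": [[0.05,0.002,-0.003],[0.087,0.004,-0.007],[0.087,0.004,-0.007],[0.087,0.004,-0.007],[0.087,0.004,-0.007]], "claw": [1,1,1,1,1]}}

```text
t: 6.6
eef_pos: [475.7, 32.7, 66.5]
tcp_rot: [3.141, -0.783, 1.606]
ft_force: [0.3, -0.2, -4.1]
opening: 0.272
grip_force: 30.0
```

Run:
```python
from h import *
gy=17.2+2.2; g=[476.7-.036*gy,gy,50+30]; plan(g,2,45)
shot('wrist','w5')
plan(g,2,45); s=state(); R=Ro.from_euler('xyz',s['tcp_rot']); print('grasp pt',s['eef_pos']-19*R.as_matrix()[:,2])
a=cv2.imread('pics/w5.png')
cv2.imwrite('pics/c5.png',cv2.resize(a[110:260,270:390],(480,600),interpolation=cv2.INTER_CUBIC))
```

```text
tcp [475.7  32.7  66.5] -> [475.5  32.8  66.6] d [-0.001  0.     0.   ] rot [ 0.002  0.    -0.   ] F [ 0.3 -0.2 -4.1] q [-0.45  0.69  2.03  0.81  1.04 -1.13]
tcp [475.7  32.9  66.6] -> [475.5  32.8  66.6] d [-0.001 -0.    -0.   ] rot [ 0.002  0.    -0.   ] F [ 0.7 -0.1 -3.6] q [-0.45  0.69  2.03  0.81  1.04 -1.13]
grasp pt [476.14108849  19.50980941  80.0565875 ]
```

View pics/c5.png

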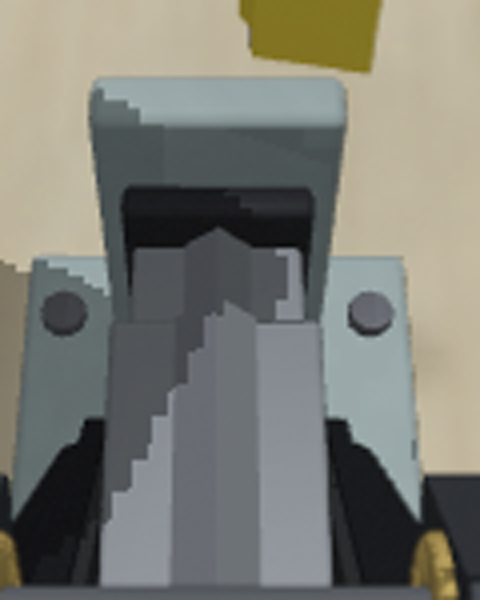

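Run:
```python
from h import *
A=lambda x,y,z:w('w5',270+x/4-.375,110+y/4-.375,z).round(1)
print('brick front L,R',A(108,322,93.5),A(322,322,93.5),'apex',A(230,302,98.5))
print('half far L,R',A(133,250,64),A(303,250,64),'apex',A(218,228,69))
print('post top',A(92,80,75),A(346,80,75))
```

```text
brick front L,R [461.6  43.6  93.5] [487.8  44.5  93.5] apex [476.5  43.9  98.5]
half far L,R [461.1  73.9  64. ] [487.1  74.8  64. ] apex [474.1  75.   69. ]
post top [453.7  98.1  75. ] [493.2  99.5  75. ]
```

{"fn": "arm_command", "kwargs": {"delta_pos": [[0,0,-0.03],[0,0,-0.06],[0,0,-0.085],[0,0,-0.1],[0,0,-0.1]], "delta_rot": [[0,0,0],[0,0,0],[0,0,0],[0,0,0],[0,0,0]], "claw": [1,1,1,1,1]}}

```text
t: 7.07
eef_pos: [475.8, 32.6, 39.9]
tcp_rot: [-3.14, -0.785, 1.604]
ft_force: [2.7, 0.1, -5.9]
opening: 0.272
grip_force: 30.0
```

{"fn": "arm_command", "kwargs": {"delta_pos": [[0,0,-0.003],[0,0,-0.006],[0,0,-0.009],[0,0,-0.012],[0,0,-0.012]], "delta_rot": [[0,0,0],[0,0,0],[0,0,0],[0,0,0],[0,0,0]], "claw": [1,1,1,1,1]}}

```text
t: 7.48
eef_pos: [475.9, 32.5, 38.0]
tcp_rot: [-3.141, -0.785, 1.605]
ft_force: [3.3, -0.4, -2.3]
opening: 0.274
grip_force: 30.0
```

{"fn": "arm_command", "kwargs": {"delta_pos": [[0,0,-0.002],[0,0,-0.004],[0,0,-0.004],[0,0,-0.004],[0,0,-0.004]], "delta_rot": [[0,0,0],[0,0,0],[0,0,0],[0,0,0],[0,0,0]], "claw": [1,1,1,1,1]}}

```text
t: 7.9
eef_pos: [475.9, 32.5, 37.0]
tcp_rot: [-3.141, -0.784, 1.605]
ft_force: [5.7, -0.8, -0.7]
opening: 0.273
grip_force: 30.0
```

Run:
```python
from h import *
s=state(); print(s['eef_pos'],s['ft_force'],s['moment'])
```

```text
[475.86699374  32.50430984  36.99899834] [ 5.72952654 -0.75815568 -0.72767273] [-0.62724555 -0.90316621 -0.71375603]
```

{"fn": "arm_command", "kwargs": {"delta_pos": [[0.002,0,0],[0.004,0,0],[0.004,0,0],[0.004,0,0],[0.004,0,0]], "delta_rot": [[0,0,0],[0,0,0],[0,0,0],[0,0,0],[0,0,0]], "claw": [1,1,1,1,1]}}

```text
t: 8.32
eef_pos: [475.9, 32.8, 36.8]
tcp_rot: [-3.139, -0.785, 1.604]
ft_force: [-2.0, -0.9, -3.0]
opening: 0.27
grip_force: 30.0
```

{"fn": "arm_command", "kwargs": {"delta_pos": [[0,0,-0.002],[0,0,-0.004],[0,0,-0.004],[0,0,-0.004],[0,0,-0.004]], "delta_rot": [[0,0,0],[0,0,0],[0,0,0],[0,0,0],[0,0,0]], "claw": [1,1,1,1,1]}}

```text
t: 8.73
eef_pos: [476.0, 32.9, 36.4]
tcp_rot: [-3.14, -0.786, 1.605]
ft_force: [-5.2, -4.4, 4.4]
opening: 0.273
grip_force: 30.0
```

{"fn": "arm_command", "kwargs": {"delta_pos": [[-0.002,0,0],[-0.002,0,0],[-0.002,0,0],[-0.002,0,0],[-0.002,0,0]], "delta_rot": [[0,0,0],[0,0,0],[0,0,0],[0,0,0],[0,0,0]], "claw": [1,0.65,0.6,0.55,0.5]}}

```text
t: 9.15
eef_pos: [476.1, 32.7, 35.9]
tcp_rot: [-3.141, -0.785, 1.605]
ft_force: [-0.1, -0.7, -1.1]
opening: 0.471
grip_force: 0.0
```

{"fn": "arm_command", "kwargs": {"delta_pos": [[0,0,0],[0,-0.02,0.02],[0,-0.08,0.08],[0,-0.18,0.18],[0,-0.28,0.28]], "delta_rot": [[0,0,0],[0,0,0],[0,0,0],[0,0,0],[0,0,0]], "claw": [0.5,0.5,0.5,0.5,0.5]}}

```text
t: 9.57
eef_pos: [475.4, -38.1, 106.8]
tcp_rot: [-3.138, -0.785, 1.604]
ft_force: [1.9, -0.1, -0.2]
opening: 0.502
grip_force: 0.0
```

{"fn": "arm_command", "kwargs": {"delta_pos": [[0.0,0.05,0.1],[0.0,0.1,0.2],[0.0,0.2,0.3],[0.0,0.25,0.36],[0.0,0.3,0.36]], "delta_rot": [[-0.079,-0.003,0],[-0.158,-0.006,0],[-0.237,-0.008,0],[-0.316,-0.011,0],[-0.395,-0.014,0]], "claw": [0.4,0.4,0.4,0.4,0.4]}}

```text
t: 9.98
eef_pos: [477.5, 37.6, 200.3]
tcp_rot: [3.132, -0.157, 1.605]
ft_force: [0.1, 0.0, -0.4]
opening: 0.599
grip_force: 0.0
```

Run:
```python
from h import *
g=[407.8,293.1,23]
plan(g,-7.2+0,0,80); plan([475,20,160],0,0)
```

```text
tcp [477.5  37.6 200.3] -> [407.8 293.1  84. ] d [-0.279  1.022 -0.465] rot [-0.1    0.011 -0.101] F [ 0.1  0.  -0.4] q [-0.15  0.3   1.93  0.19  0.93 -0.3 ]
tcp [477.5  37.6 200.3] -> [475.  20. 141.] d [-0.01  -0.07  -0.237] rot [-0.1    0.004 -0.021] F [ 0.1  0.  -0.4] q [-0.15  0.3   1.93  0.19  0.93 -0.3 ]
```

{"fn": "arm_command", "kwargs": {"delta_pos": [[0,0.03,0.04],[0,0.03,0.04],[0,0.03,0.04],[0,0.03,0.04],[0,0.03,0.04]], "delta_rot": [[-0.1,0.004,-0.021],[-0.1,0.004,-0.021],[-0.1,0.004,-0.021],[-0.1,0.004,-0.021],[-0.1,0.004,-0.021]], "claw": [0.4,0.4,0.4,0.4,0.4]}}

```text
t: 10.4
eef_pos: [475.9, 44.6, 205.7]
tcp_rot: [-3.132, -0.009, 1.571]
ft_force: [0.2, -0.5, 0.1]
opening: 0.601
grip_force: 0.0
```

```bash
cat >> h.py <<'E'
def prof(f,x0,y0,y1,z,yaw=2,off=0,st=.5):
    "gray profile along wall direction, line at lateral offset off from mid-line"
    im=cv2.imread('pics/'+f+'.png',0).astype(np.float32); ys=np.arange(y0,y1,st)
    P=np.array([px(f,(476.7-.036*y+off,y,z)) for y in ys],np.float32)
    return ys,cv2.remap(im,P[None,:,0],P[None,:,1],cv2.INTER_LINEAR)[0]
def profx(f,y,z,st=.5,r=25):
    im=cv2.imread('pics/'+f+'.png',0).astype(np.float32); xs=np.arange(-r,r,st)
    P=np.array([px(f,(476.7-.036*y+a,y,z)) for a in xs],np.float32)
    return xs,cv2.remap(im,P[None,:,0],P[None,:,1],cv2.INTER_LINEAR)[0]
E
python3 - <<'E'
from h import *
shot('wrist','w6'); g=[407.8,293.1,23]; plan(g,-7,0,80)
for off in (-9,9):
  y,v=prof('w6',0,-16,96,64,off=off,st=1); print(off,list(zip(y.astype(int),v.astype(int))))
for yy in (55,35,0):
  x,v=profx('w6',yy,64,1); print(yy,list(zip(x.astype(int),v.astype(int))))
E
```

```text
tcp [475.9  44.3 205.6] -> [407.8 293.1  84. ] d [-0.272  0.995 -0.486] rot [-0.006 -0.006 -0.077] F [0.4 0.2 0.2] q [-0.05  0.3   1.91  0.01  0.94 -0.06]
-9 [(np.int64(-16), np.int64(171)), (np.int64(-15), np.int64(171)), (np.int64(-14), np.int64(171)), (np.int64(-13), np.int64(171)), (np.int64(-12), np.int64(167)), (np.int64(-11), np.int64(164)), (np.int64(-10), np.int64(171)), (np.int64(-9), np.int64(172)), (np.int64(-8), np.int64(173)), (np.int64(-7), np.int64(173)), (np.int64(-6), np.int64(174)), (np.int64(-5), np.int64(174)), (np.int64(-4), np.int64(175)), (np.int64(-3), np.int64(175)), (np.int64(-2), np.int64(175)), (np.int64(-1), np.int64(176)), (np.int64(0), np.int64(111)), (np.int64(1), np.int64(99)), (np.int64(2), np.int64(99)), (np.int64(3), np.int64(99)), (np.int64(4), np.int64(99)), (np.int64(5), np.int64(99)), (np.int64(6), np.int64(99)), (np.int64(7), np.int64(99)), (np.int64(8), np.int64(99)), (np.int64(9), np.int64(99)), (np.int64(10), np.int64(99)), (np.int64(11), np.int64(99)), (np.int64(12), np.int64(99)), (np.int64(13), np.int64(99)), (np.int64(14), np.int64(99)
[... 9889 characters left out ...]
np.int64(2), np.int64(91)), (np.int64(3), np.int64(91)), (np.int64(4), np.int64(93)), (np.int64(5), np.int64(104)), (np.int64(6), np.int64(114)), (np.int64(7), np.int64(114)), (np.int64(8), np.int64(114)), (np.int64(9), np.int64(114)), (np.int64(10), np.int64(116)), (np.int64(11), np.int64(116)), (np.int64(12), np.int64(126)), (np.int64(13), np.int64(164)), (np.int64(14), np.int64(195)), (np.int64(15), np.int64(194)), (np.int64(16), np.int64(194)), (np.int64(17), np.int64(195)), (np.int64(18), np.int64(195)), (np.int64(19), np.int64(195)), (np.int64(20), np.int64(194)), (np.int64(21), np.int64(194)), (np.int64(22), np.int64(193)), (np.int64(23), np.int64(193)), (np.int64(24), np.int64(193))]
```

{"fn": "arm_command", "kwargs": {"delta_pos": [[-0.272,0.7,-0.05],[-0.272,0.7,-0.05],[-0.272,0.7,-0.05],[-0.272,0.7,-0.05],[-0.272,0.7,-0.05]], "delta_rot": [[-0.006,-0.006,-0.077],[-0.006,-0.006,-0.077],[-0.006,-0.006,-0.077],[-0.006,-0.006,-0.077],[-0.006,-0.006,-0.077]], "claw": [0.4,0.4,0.4,0.4,0.4]}}

```text
t: 10.87
eef_pos: [406.9, 221.4, 192.8]
tcp_rot: [-3.141, 0.001, 1.449]
ft_force: [1.2, 0.0, 0.2]
opening: 0.601
grip_force: 0.0
```

{"fn": "arm_command", "kwargs": {"delta_pos": [[0,0.15,-0.1],[0,0.295,-0.25],[0,0.295,-0.4],[0,0.295,-0.435],[0,0.295,-0.435]], "delta_rot": [[0,0,0],[0,0,0],[0,0,0],[0,0,0],[0,0,0]], "claw": [0.4,0.4,0.4,0.4,0.4]}}

```text
t: 11.28
eef_pos: [406.8, 292.7, 80.9]
tcp_rot: [-3.136, 0.005, 1.45]
ft_force: [0.6, -0.9, 0.3]
opening: 0.596
grip_force: 0.0
```

Run:
```python
from h import *
shot('wrist','w7'); g=[407.8,293.1,23]; plan(g,-7,0,0)
im=cv2.imread('pics/w7.png',0).astype(np.float32)
def line(c,d,z,r,st=1.):
    t=np.arange(-r,r+.1,st); P=np.array([px('w7',(c[0]+d[0]*a,c[1]+d[1]*a,z)) for a in t],np.float32)
    return cv2.remap(im,P[None,:,0],P[None,:,1],1)[0].astype(int)
th=np.radians(-7); ax=np.array([np.cos(th),np.sin(th)]); ay=np.array([-np.sin(th),np.cos(th)])
c=np.array([407.8,293.1])
for o in (10,22): print('x',o,line(c+ay*o,ax,28,20), px('w7',(*(c+ay*o),28)).round())
for o in (-9,9): print('y',o,line(c+ax*o,ay,28,40))
```

```text
tcp [407.7 292.8  83. ] -> [407.8 293.1   4. ] d [ 0.     0.001 -0.316] rot [ 0.002 -0.002 -0.   ] F [-0.2 -0.4 -0.2] q [ 0.49  0.51  1.99 -0.    0.65  0.62]
x 10 [132 132 132 132 132 132 115  90  91  91  91  91  91  92  91  78  78  78
  78  79  82  82  82  82  86  92  92  93  92  92  93  93  97 128 131 131
 131 132 133 133 132] [326. 190.]
x 22 [132 132 132 132 132 132 126  93  93  93  93  93  92  93  94  81  78  79
  78  80  81  82  82  82  82  93  93  94  94  94  94  94  93 128 128 129
 130 130 130 129 129] [326. 173.]
y -9 [ 57 114 132 133 134 134 134 134 134 134 135 134 125  97  89  88  88  89
  89  89  89  89  89  89  90  90  90  90  90  90  90  90  90  90  90  90
  90  91  91  91  91  91  91  91  91  91  91  91  91  91  91  93  92  92
  92  92  92  92  93  92  92  92  93  93  93  94  94  92  76  68  67  68
  81 129 129 129 129 128 127 127 127]
y 9 [ 57 166 195 197 196 144 133 132 132 132 132 133 120  90  88  89  89  89
  89  88  89  90  90  90  90  90  90  90  90  90  90  91  91  91  91  91
  91  91  91  91  91  91  92  93  92  93  93  93  93  92  92  93  93  94
  94  94  94  94  94  94  94  94  94  94  95  95  95  92  71  68  68  68
  98 128 127 127 127 127 127 127 127]
```

{"fn": "arm_command", "kwargs": {"delta_pos": [[0,0,-0.12],[0,0,-0.22],[0,0,-0.29],[0,0,-0.314],[0,0,-0.314]], "delta_rot": [[0,0,0],[0,0,0],[0,0,0],[0,0,0],[0,0,0]], "claw": [0.4,0.4,0.4,0.4,0.5]}}

```text
t: 11.75
eef_pos: [408.6, 293.1, 6.3]
tcp_rot: [3.141, 0.002, 1.449]
ft_force: [0.1, -0.1, -0.0]
opening: 0.571
grip_force: 0.0
```

{"fn": "arm_command", "kwargs": {"delta_pos": [[0,0,0],[0,0,0],[0,0,0],[0,0,0],[0,0,0]], "delta_rot": [[0,0,0],[0,0,0],[0,0,0],[0,0,0],[0,0,0]], "claw": [1,1,1,1,1]}}

```text
t: 12.17
eef_pos: [408.2, 294.0, 7.0]
tcp_rot: [3.14, 0.001, 1.45]
ft_force: [-1.4, -1.3, 9.3]
opening: 0.271
grip_force: 30.0
```

{"fn": "arm_command", "kwargs": {"delta_pos": [[0,0,0],[0,0,0],[0,0,0],[0,0,0],[0,0,0]], "delta_rot": [[0,0,0],[0,0,0],[0,0,0],[0,0,0],[0,0,0]], "claw": [1,1,1,1,1]}}

```text
t: 12.58
eef_pos: [408.2, 294.0, 7.0]
tcp_rot: [3.14, 0.001, 1.45]
ft_force: [-1.4, -1.3, 8.6]
opening: 0.272
grip_force: 30.0
```

Run:
```python
from h import *
s=state(); print(s['eef_pos'],s['opening']*95,s['grip_force'],s['ft_force'],s['tcp_rot'])
gy=-11.7-3-28; plan([476.7-.036*gy,gy,36+19+5+25],2,0)
```

```text
[408.18093737 293.98826809   6.99114743] 25.86194028628586 29.98662829399109 [-1.41721031 -1.3193356   8.60062547] [3.14014064e+00 1.40370994e-03 1.45034174e+00]
tcp [408.2 294.    7. ] -> [478.2 -42.7  66. ] d [ 0.28  -1.347  0.236] rot [0.001 0.001 0.099] F [-1.4 -1.3  8.6] q [ 0.49  0.65  2.03 -0.    0.46  0.62]
```

{"fn": "arm_command", "kwargs": {"delta_pos": [[0,0,0.05],[0,0,0.18],[0,0,0.32],[0,0,0.46],[0,0,0.54]], "delta_rot": [[0,0,0],[0,0,0],[0,0,0],[0,0,0],[0,0,0]], "claw": [1,1,1,1,1]}}

```text
t: 13.0
eef_pos: [408.3, 294.2, 144.4]
tcp_rot: [3.139, 0.0, 1.451]
ft_force: [0.6, 0.8, -4.9]
opening: 0.27
grip_force: 30.0
```

{"fn": "arm_command", "kwargs": {"delta_pos": [[0.03,-0.13,0],[0.06,-0.27,0],[0.09,-0.41,0],[0.12,-0.55,0],[0.14,-0.69,0]], "delta_rot": [[0.001,0.001,0.03],[0.001,0.001,0.06],[0.001,0.001,0.099],[0.001,0.001,0.099],[0.001,0.001,0.099]], "claw": [1,1,1,1,1]}}

```text
t: 13.42
eef_pos: [443.0, 119.9, 141.2]
tcp_rot: [-3.141, 0.0, 1.607]
ft_force: [1.4, 0.3, -4.3]
opening: 0.272
grip_force: 30.0
```

{"fn": "arm_command", "kwargs": {"delta_pos": [[0.03,-0.15,0],[0.06,-0.3,0],[0.09,-0.45,0],[0.12,-0.6,0],[0.14,-0.653,0]], "delta_rot": [[0,0,0],[0,0,0],[0,0,0],[0,0,0],[0,0,0]], "claw": [1,1,1,1,1]}}

```text
t: 13.83
eef_pos: [478.4, -45.7, 141.2]
tcp_rot: [-3.141, 0.001, 1.604]
ft_force: [0.2, 0.8, -4.3]
opening: 0.27
grip_force: 30.0
```

Run:
```python
from h import *
gy=-11.7-3-28+.9; plan([476.7-.036*gy,gy,36+19+7+20],2,0)
```

```text
tcp [478.4 -45.7 141.2] -> [478.2 -41.8  63. ] d [-0.001  0.016 -0.313] rot [ 0.001 -0.     0.001] F [ 0.2  0.8 -4.3] q [-0.23  0.39  1.99 -0.    0.76 -0.26]
```

{"fn": "arm_command", "kwargs": {"delta_pos": [[0,0.012,-0.1],[0,0.012,-0.2],[0,0.012,-0.29],[0,0.012,-0.313],[0,0.012,-0.313]], "delta_rot": [[0,0,0],[0,0,0],[0,0,0],[0,0,0],[0,0,0]], "claw": [1,1,1,1,1]}}

```text
t: 14.25
eef_pos: [477.2, -38.8, 61.8]
tcp_rot: [-3.138, -0.0, 1.606]
ft_force: [0.4, -1.1, -4.5]
opening: 0.271
grip_force: 30.0
```

Run:
```python
from h import *
shot('wrist','w8')
gy=-11.7-3-28+.9; plan([476.7-.036*gy,gy,36+19+7],2,0)
print('held tops y profile z=84');
for off in (-9,9): y,v=prof('w8',0,-26,0,84,off=off,st=1); print(y[0],v.astype(int))
for yy in (-22,-26): x,v=profx('w8',yy,84,.5,18); print('x held',yy,v.astype(int))
x,v=profx('w8',20,64,.5,18); print('x placed',v.astype(int))
for off in (-9,9): y,v=prof('w8',0,-14,60,64,off=off,st=1); print(v.astype(int))
```

```text
tcp [477.9 -38.8  62.9] -> [478.2 -41.8  43. ] d [ 0.001 -0.012 -0.08 ] rot [ 0.    -0.001 -0.   ] F [ 0.1  0.1 -3.6] q [-0.22  0.52  2.06 -0.    0.57 -0.25]
held tops y profile z=84
-26 [103 103 103 103 103 103 103 103 103 103 104 104 104 104  96  78  78  78
  78  78 104 104 104 105 105 105]
-26 [104 104 104 104 104 104 104 104 104 104 104 104 105 105 104  87  78  78
  78  78  95 105 106 106 107 107]
x held -22 [129 129 111  44  23  21  22  25  54  95 103 102 102 103 103 103 103 103
 103 103 103 103 103 100  92  90  89  89  89  89  89  89  89  90  94  94
  94  94  94  94  94  94  94  97 103 104 104 105 105 104 104 104 104 104
 104 104 105 104  97  65  23  22  22  23  31  84 126 126 126 125 125 125]
x held -26 [ 23  23  23  23  23  22  22  34  63  96 103 103 103 103 103 103 103 103
 103 103 103 103 102 100  94  90  89  89  90  90  90  90  90  90  94  94
  94  94  94  94  94  94  94  96 102 103 103 104 104 104 104 104 104 104
 104 104 104 104  96  58  33  25  23  22  22  23  23  23  23  22  23  25]
x placed [134 134 134 134 133 133 134 134 134 134 100 100 110 112 112 112 112 112
 112 112 112 112 112 112 113 112  94  89  89  89  89  89  89  89  89  89
  93  94  94  94  94  94  94  94  94  98 108 114 115 115 115 115 115 115
 115 115 115 115 115 115 107 102 119 134 133 133 133 132 132 132 132 132]
[ 78  78  78 100 104 104 105 105 106 105 106 105 107 107 107 107 108 108
 108 108 108 109 109 110 110 110 111 111 110 111 111 112 112 112 112 113
 113 114 113 114 114 115 115 114 115 115 116 116 116 116 117 117 117 117
 117 118 118 117  99  71  72  78 159 201 200 200 199 198 197 196 196 196
 195 194]
[ 78  78  78  84 105 105 105 106 106 107 107 107 107 108 108 108 109 110
 110 110 111 111 111 111 111 112 112 112 113 113 114 114 115 115 115 115
 115 116 116 116 117 117 118 117 118 119 118 119 119 120 120 120 121 121
 121 121 122 122 112 147  76  77 147 204 204 204 203 203 202 201 200 200
 199 198]
```

{"fn": "arm_command", "kwargs": {"delta_pos": [[0.003,-0.01,0],[0.003,-0.01,-0.02],[0.003,-0.01,-0.045],[0.003,-0.01,-0.064],[0.003,-0.01,-0.064]], "delta_rot": [[0,0,0],[0,0,0],[0,0,0],[0,0,0],[0,0,0]], "claw": [1,1,1,1,1]}}

```text
t: 14.72
eef_pos: [478.5, -41.3, 46.3]
tcp_rot: [-3.14, 0.0, 1.606]
ft_force: [-0.2, 0.2, -4.9]
opening: 0.272
grip_force: 30.0
```

{"fn": "arm_command", "kwargs": {"delta_pos": [[0,0,-0.003],[0,0,-0.006],[0,0,-0.009],[0,0,-0.01],[0,0,-0.01]], "delta_rot": [[0,0,0],[0,0,0],[0,0,0],[0,0,0],[0,0,0]], "claw": [1,1,1,1,1]}}

```text
t: 15.13
eef_pos: [478.8, -41.4, 44.4]
tcp_rot: [-3.141, 0.0, 1.606]
ft_force: [-0.7, -0.1, -4.1]
opening: 0.271
grip_force: 30.0
```

{"fn": "arm_command", "kwargs": {"delta_pos": [[0,0,-0.002],[0,0,-0.004],[0,0,-0.006],[0,0,-0.006],[0,0,-0.006]], "delta_rot": [[0,0,0],[0,0,0],[0,0,0],[0,0,0],[0,0,0]], "claw": [1,1,1,1,1]}}

```text
t: 15.55
eef_pos: [478.8, -41.4, 43.0]
tcp_rot: [-3.141, 0.0, 1.606]
ft_force: [-0.4, -0.3, -2.0]
opening: 0.272
grip_force: 30.0
```

{"fn": "arm_command", "kwargs": {"delta_pos": [[0,0,-0.002],[0,0,-0.003],[0,0,-0.003],[0,0,-0.003],[0,0,-0.003]], "delta_rot": [[0,0,0],[0,0,0],[0,0,0],[0,0,0],[0,0,0]], "claw": [1,1,1,1,1]}}

```text
t: 15.97
eef_pos: [478.8, -41.4, 43.0]
tcp_rot: [-3.141, 0.001, 1.606]
ft_force: [-4.0, -0.3, 11.7]
opening: 0.269
grip_force: 30.0
```

{"fn": "arm_command", "kwargs": {"delta_pos": [[0,0,0.0025],[0,0.006,0.0025],[0,0.012,0.0025],[-0.001,0.018,0.0025],[-0.001,0.024,0.0025]], "delta_rot": [[0,0,0],[0,0,0],[0,0,0],[0,0,0],[0,0,0]], "claw": [1,1,1,1,1]}}

```text
t: 16.38
eef_pos: [479.2, -35.7, 43.0]
tcp_rot: [3.141, 0.001, 1.606]
ft_force: [0.1, -5.5, 2.5]
opening: 0.273
grip_force: 30.0
```

{"fn": "arm_command", "kwargs": {"delta_pos": [[0,0.004,0],[0,0.008,0],[-0.001,0.01,0],[-0.001,0.01,0],[-0.001,0.01,0]], "delta_rot": [[0,0,0],[0,0,0],[0,0,0],[0,0,0],[0,0,0]], "claw": [1,1,1,1,1]}}

```text
t: 16.8
eef_pos: [479.0, -33.2, 43.0]
tcp_rot: [3.141, 0.001, 1.606]
ft_force: [0.5, -4.8, 1.5]
opening: 0.27
grip_force: 30.0
```

Run:
```python
from h import *
shot('wrist','w9'); s=state(); print(s['eef_pos'],s['ft_force'],s['moment'])
for off in (-9,9): y,v=prof('w9',0,-30,60,64,off=off,st=1); print(v.astype(int))
```

```text
[479.05452256 -33.21319327  43.00895668] [ 1.0501488  -6.04894748  1.621707  ] [-1.02833615 -0.22639163 -0.06195257]
[102 101 102 102 102 102 102 102 102 102 102 102 102 102 102 102 102 102
 102 102 102 103 103  99  92 102 103 103 104 104 103 104 105 105 105 105
 106 106 106 106 106 108 107 107 108 108 109 109 109 109 110 110 110 110
 110 111 111 112 112 112 113 113 113 113 114 114 114 114 114 115 115 115
 115 116 116 116 116 117 117 102  95 115 158 198 197 197 196 196 195 194]
[102 102 102 102 102 102 103 103 103 103 103 103 104 104 103 103 104 103
 104 104 104 103 104 104  91 102 104 104 105 105 105 105 105 106 106 107
 107 107 108 108 109 109 109 109 110 110 110 111 111 111 112 112 113 113
 113 114 114 114 114 115 115 115 116 117 116 117 118 118 118 119 119 119
 119 120 120 120 120 122 169 204 114 190 203 203 202 201 201 200 199 199]
```

{"fn": "arm_command", "kwargs": {"delta_pos": [[0,0,0],[0,0,0],[0,0,0],[0,0,0.02],[0,0,0.06]], "delta_rot": [[0,0,0],[0,0,0],[0,0,0],[0,0,0],[0,0,0]], "claw": [0.6,0.5,0.5,0.5,0.5]}}

```text
t: 17.27
eef_pos: [477.8, -32.6, 57.4]
tcp_rot: [-3.139, -0.0, 1.606]
ft_force: [-0.3, 0.2, -0.5]
opening: 0.496
grip_force: 0.0
```

{"fn": "arm_command", "kwargs": {"delta_pos": [[0,0,0.15],[0,0,0.3],[0,0,0.45],[-0.02,-0.1,0.55],[-0.04,-0.2,0.55]], "delta_rot": [[0,0,0],[0,0,0],[0,0,0],[0,0,0],[0,0,0]], "claw": [0.4,0.4,0.4,0.4,0.4]}}

```text
t: 17.68
eef_pos: [469.8, -83.1, 200.5]
tcp_rot: [3.135, 0.003, 1.608]
ft_force: [0.8, 0.7, -0.0]
opening: 0.598
grip_force: 0.0
```

{"fn": "arm_command", "kwargs": {"delta_pos": [[-0.03,-0.15,0],[-0.06,-0.3,0],[-0.06,-0.37,0],[-0.06,-0.37,0],[-0.06,-0.37,0]], "delta_rot": [[0,0,0],[0,0,0],[0,0,0],[0,0,0],[0,0,0]], "claw": [0.4,0.4,0.4,0.4,0.4]}}

```text
t: 18.1
eef_pos: [453.0, -175.7, 195.4]
tcp_rot: [-3.141, 0.0, 1.604]
ft_force: [0.1, -0.5, 0.3]
opening: 0.6
grip_force: 0.0
```

Run:
```python
from h import *
im=shot('wrist','w10'); s=state(); print(s['eef_pos'])
for z in (200,250,300,350,400):
  P=w('top0',444,229,z); Q=w('top0',432,215,z);print(z,P.round(),px('scene0',P).round(),Q.round(),px('scene0',Q).round())
print(px('w10',(462,-241,28)))
hsv=cv2.cvtColor(im,cv2.COLOR_RGB2HSV); c=px('w10',(462,-241,28)).astype(int)
# gray dark pixels: low saturation
x0,y0=c[0]-50,c[1]-50
sub=hsv[y0:y0+100,x0:x0+100]; m=((sub[:,:,1]<60)&(sub[:,:,2]<200)&(sub[:,:,2]>60)).astype(np.uint8)
n,l,st,ce=cv2.connectedComponentsWithStats(m)
for i in range(1,n):
  if st[i,4]>80: print(st[i],ce[i]+[x0,y0],cv2.minAreaRect(np.argwhere(l==i)[:,::-1].astype(np.float32)))
```

```text
[ 453.07840001 -174.90355863  195.37189068]
200 [ 433. -356.  200.] [422. 108.] [ 473. -322.  200.] [403. 109.]
250 [ 431. -341.  250.] [424.  95.] [ 469. -308.  250.] [404.  95.]
300 [ 429. -326.  300.] [425.  80.] [ 465. -294.  300.] [406.  80.]
350 [ 427. -310.  350.] [427.  64.] [ 462. -280.  350.] [408.  64.]
400 [ 426. -295.  400.] [429.  46.] [ 458. -266.  400.] [410.  46.]
[330.45755263 233.11136355]
[   0    0   59   27 1056] [309.92518939 192.86742424] ((29.0, 13.0), (26.0, 58.0), 90.0)
[ 36  31  31  40 895] [330.63463687 234.2424581 ] ((50.595890045166016, 51.58904266357422), (36.39979553222656, 26.685380935668945), 69.44395446777344)
[   0   31  100   69 2665] [330.60337711 268.6412758 ] ((49.5, 65.0), (68.0, 99.0), 90.0)
```

```bash
cat >> h.py <<'E'
def rect(f,cx,cy,z,r,s=4):
    "ortho patch: columns +x, rows -y, s px/mm"
    n=int(2*r*s); g=(np.arange(n)+.5)/s-r
    M=np.array([[px(f,(cx+a,cy-b,z)) for a in g[::8]] for b in g[::8]],np.float32)
    M=np.array([[px(f,(cx+a,cy-b,z)) for a in g] for b in g],np.float32)
    return cv2.remap(cv2.imread('pics/'+f+'.png'),M[...,0],M[...,1],cv2.INTER_CUBIC)
E
python3 - <<'E'
from h import *
p=rect('w10',462,-241,28,30); cv2.imwrite('pics/r10.png',p)
g=cv2.GaussianBlur(cv2.cvtColor(p,cv2.COLOR_BGR2GRAY).astype(np.float32),(0,0),3)
hsv=cv2.cvtColor(p,cv2.COLOR_BGR2HSV); print('gray/sat every 3mm')
for r in range(6,240,12): print(' '.join('%3d%s'%(g[r,c],'*' if hsv[r,c,1]<50 else ' ') for c in range(6,240,12)))
E
```

```text
gray/sat every 3mm
200* 196* 188* 161* 156  144  138  140* 201* 202* 201* 201* 200* 198* 198* 197* 195* 193* 195* 196*
199* 200* 198* 196* 195* 197* 200* 195* 201* 201* 202* 200* 200* 199* 197* 197* 195* 194* 195* 196*
199* 199* 198* 196* 195* 197* 200* 201* 201* 201* 202* 184* 198* 199* 198* 197* 195* 194* 195* 196*
200* 199* 197* 196* 195* 197* 201* 201* 191* 179* 132* 109* 188* 200* 198* 197* 195* 194* 195* 195*
199* 198* 197* 197* 196* 197* 197* 140* 135   95*  67*  67* 115* 201* 199* 197* 196* 194* 194* 195*
198* 198* 197* 197* 172* 154* 100*  88*  78*  66*  66*  66*  81* 190* 198* 197* 196* 195* 195* 195*
198* 198* 197* 197* 169*  66*  66*  66*  66*  66*  67*  74*  97* 160* 199* 198* 197* 196* 196* 195*
198* 198* 198* 196* 163*  65*  66*  66*  66*  79* 147* 167* 158*  90* 197* 198* 198* 197* 196* 196*
198* 198* 198* 196* 157*  67*  80*  90*  96* 120* 143* 166* 166*  98* 171* 198* 198* 197* 196* 196*
199* 199* 198* 197* 173* 148* 164* 135* 116* 121* 125* 165* 165* 142* 128* 198* 197* 197* 197* 196*
199* 200* 199* 197* 193* 162* 163* 153* 116* 119* 121* 150* 163* 162*  87* 185* 1
[... 218 characters left out ...]

199* 198* 198* 196* 195* 195* 159* 159* 153* 117* 118* 121* 138* 159* 158* 142* 199* 198* 197* 196*
199* 197* 197* 196* 196* 197* 171* 158* 157* 131* 116* 121* 125* 157* 157* 158* 200* 199* 197* 195*
198* 197* 197* 196* 196* 197* 194* 152* 157* 144* 116* 119* 121* 151* 180* 194* 198* 198* 197* 196*
199* 197* 197* 197* 196* 198* 198* 157* 155* 155* 125* 118* 135* 193* 200* 199* 198* 198* 196* 196*
199* 198* 197* 197* 196* 198* 198* 188* 160* 180* 189* 180* 196* 201* 200* 199* 198* 198* 197* 197*
199* 196* 195* 194* 193* 194* 193* 191* 190* 188* 190* 185* 183* 182* 178* 174* 169* 165* 160* 155*
 91*  85*  80*  76*  72*  69*  66*  64*  62*  60*  59*  58*  57*  57*  57*  56*  56*  57*  57*  57*
```

View pics/r10.png

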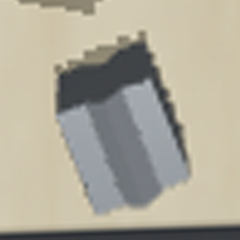

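The crop shows the half brick's top face with rib, corners (58,113),(150,80),(190,177),(98,213): centre ≈ (463, −247.4), yaw ≈ 21.5°, size 24.4×26.9, as expected.

Run:
```python
from h import *
print(w('top0',411,232,5)); plan([463,-247.4,25],21.5,0,60); plan([463,-247.4,25],21.5,0)
```

```text
[ 427.61053505 -304.03591298    5.        ]
tcp [ 453.1 -174.9  195.4] -> [ 463.  -247.4   66. ] d [ 0.04  -0.29  -0.517] rot [ 0.    -0.001  0.217] F [-0.3  0.4 -0.2] q [-0.5   0.32  1.91 -0.    0.91 -0.54]
tcp [ 453.1 -174.9  195.4] -> [ 463.  -247.4    6. ] d [ 0.04  -0.29  -0.757] rot [ 0.    -0.001  0.217] F [-0.3  0.4 -0.2] q [-0.5   0.32  1.91 -0.    0.91 -0.54]
```

{"fn": "arm_command", "kwargs": {"delta_pos": [[0.02,-0.12,-0.1],[0.04,-0.24,-0.2],[0.04,-0.29,-0.3],[0.04,-0.29,-0.42],[0.04,-0.29,-0.5]], "delta_rot": [[0,0,0.075],[0,0,0.15],[0,0,0.217],[0,0,0.217],[0,0,0.217]], "claw": [0.45,0.45,0.45,0.45,0.45]}}

```text
t: 18.57
eef_pos: [463.0, -246.8, 68.2]
tcp_rot: [-3.14, -0.001, 1.948]
ft_force: [0.6, 0.5, 0.2]
opening: 0.55
grip_force: 0.0
```

Run:
```python
from h import *
shot('wrist','w11'); plan([463,-247.4,25],21.5,0)
im=cv2.imread('pics/w11.png',0).astype(np.float32)
th=np.radians(21.5); ax=np.array([np.cos(th),np.sin(th)]); ay=np.array([-np.sin(th),np.cos(th)]); c=np.array([463,-247.4])
def line(c,d,z,r,st=1.):
    t=np.arange(-r,r+.1,st); P=np.array([px('w11',(c[0]+d[0]*a,c[1]+d[1]*a,z)) for a in t],np.float32)
    return cv2.remap(im,P[None,:,0],P[None,:,1],1)[0].astype(int)
for o in (2,10): print('x',o,line(c+ay*o,ax,28,20),px('w11',(*(c+ay*o),28)).round())
for o in (-9,9): print('y',o,line(c+ax*o,ay,28,25))
```

```text
tcp [ 461.9 -245.7   65.6] -> [ 463.  -247.4    6. ] d [ 0.004 -0.007 -0.238] rot [-0.002 -0.004 -0.001] F [-2.   2.5 -3.6] q [-0.61  0.56  1.95 -0.    0.64 -0.99]
x 2 [133 133 133 134 134 134 134  99  94  94  93  94  93  94  92  81  79  79
  79  79  84  86  85  85  86  94  94  94  94  94  94  94  93 122 136 136
 136 135 135 135 135] [324. 209.]
x 10 [135 134 134 133 133 134 133  98  93  94  94  94  94  95  93  83  79  79
  79  80  84  86  86  86  86  95  95  95  95  96  95  95  93 127 136 136
 136 135 135 134 134] [324. 197.]
y -9 [199 200 143 137 137 138 138 138 137 137 136 103  92  91  92  92  92  92
  92  92  92  92  92  93  92  93  94  94  94  94  94  94  94  94  94  94
  94  95  90  71  68  68  68  67  69 115 135 135 134 134 134]
y 9 [201 201 202 202 202 202 202 201 201 203 203 135  94  92  92  92  92  92
  92  93  94  94  93  93  94  94  94  94  95  95  94  94  95  95  95  96
  96  96  92  74  68  68  68  68  69 114 138 139 138 138 139]
```

{"fn": "arm_command", "kwargs": {"delta_pos": [[0.002,-0.004,-0.09],[0.002,-0.004,-0.17],[0.002,-0.004,-0.22],[0.002,-0.004,-0.238],[0.002,-0.004,-0.238]], "delta_rot": [[0,0,0],[0,0,0],[0,0,0],[0,0,0],[0,0,0]], "claw": [0.45,0.45,0.45,0.45,0.5]}}

```text
t: 19.03
eef_pos: [464.0, -247.8, 10.7]
tcp_rot: [-3.14, -0.001, 1.948]
ft_force: [-0.4, -0.7, 0.6]
opening: 0.524
grip_force: 0.0
```

{"fn": "arm_command", "kwargs": {"delta_pos": [[0,0,0],[0,0,0],[0,0,0],[0,0,0],[0,0,0]], "delta_rot": [[0,0,0],[0,0,0],[0,0,0],[0,0,0],[0,0,0]], "claw": [1,1,1,1,1]}}

```text
t: 19.45
eef_pos: [464.1, -249.0, 11.6]
tcp_rot: [-3.142, 0.001, 1.947]
ft_force: [0.5, 1.7, 6.8]
opening: 0.271
grip_force: 30.0
```

Run:
```python
from h import *
s=state(); print(s['eef_pos'],s['opening']*95,s['grip_force'],s['ft_force'],s['tcp_rot'])
gy=-78.5; plan([476.7-.036*gy,gy,36+19+7+25],2,0)
```

```text
[ 464.14382623 -249.00408103   11.56490718] 25.712780036998822 29.985902309417725 [0.48973813 1.68316747 6.7765256 ] [-3.14152119e+00  1.33892098e-03  1.94656332e+00]
tcp [ 464.1 -249.    11.6] -> [479.5 -78.5  68. ] d [0.062 0.682 0.226] rot [ 0.001  0.    -0.217] F [0.5 1.7 6.8] q [-0.62  0.65  1.97 -0.    0.51 -0.99]
```

{"fn": "arm_command", "kwargs": {"delta_pos": [[0,0,0.05],[0,0,0.18],[0,0,0.32],[0,0,0.46],[0,0,0.5]], "delta_rot": [[0,0,0],[0,0,0],[0,0,0],[0,0,0],[0,0,0]], "claw": [1,1,1,1,1]}}

```text
t: 19.87
eef_pos: [464.9, -249.6, 140.3]
tcp_rot: [3.139, 0.005, 1.947]
ft_force: [0.6, -0.1, -1.3]
opening: 0.269
grip_force: 30.0
```

{"fn": "arm_command", "kwargs": {"delta_pos": [[0.015,0.12,0],[0.03,0.25,0],[0.045,0.38,0],[0.06,0.51,0],[0.062,0.64,0]], "delta_rot": [[0,0,-0.06],[0,0,-0.12],[0,0,-0.18],[0,0,-0.217],[0,0,-0.217]], "claw": [1,1,1,1,1]}}

```text
t: 20.28
eef_pos: [479.2, -87.5, 135.3]
tcp_rot: [-3.14, 0.0, 1.601]
ft_force: [0.9, -0.8, -2.3]
opening: 0.272
grip_force: 30.0
```

Run:
```python
from h import *
gy=-80.2; plan([476.7-.036*gy,gy,36+19+11.6+18],2,0); print(state()['grip_force'],state()['opening'])
```

```text
tcp [479.2 -87.5 135.3] -> [479.6 -80.2  65.6] d [ 0.002  0.029 -0.279] rot [ 0.    -0.001  0.003] F [ 0.9 -0.8 -2.3] q [-0.32  0.41  1.98 -0.    0.76 -0.35]
29.984092712402344 0.27157183073785
```

{"fn": "arm_command", "kwargs": {"delta_pos": [[0.004,0.02,-0.09],[0.004,0.02,-0.18],[0.004,0.02,-0.25],[0.004,0.02,-0.279],[0.004,0.02,-0.279]], "delta_rot": [[0,0,0],[0,0,0],[0,0,0],[0,0,0],[0,0,0]], "claw": [1,1,1,1,1]}}

```text
t: 20.7
eef_pos: [479.4, -83.6, 64.4]
tcp_rot: [-3.138, -0.001, 1.606]
ft_force: [-0.5, 0.0, -3.3]
opening: 0.271
grip_force: 30.0
```

Run:
```python
from h import *
shot('wrist','w12'); s=state(); print(s['eef_pos'],s['ft_force']); zt=s['eef_pos'][2]-11.6+28; print(zt)
for off in (-9,9): y,v=prof('w12',0,-80,-50,zt,off=off,st=1); print('held y from -80',v.astype(int))
x,v=profx('w12',-74,zt,.5,18); print('x held',v.astype(int))
x,v=profx('w12',-40,64,.5,18); print('x placed',v.astype(int))
for off in (-9,9): y,v=prof('w12',0,-70,20,64,off=off,st=1); print('placed from -70',v.astype(int))
```

```text
[479.96071861 -83.8945483   65.5450823 ] [ 0.67006254 -0.95096221 -2.23764568]
81.94508230254738
held y from -80 [ 99 100 100 100 100 100 100 101 101 101 101  97  77  77  77  76  77  76
  77  79 102 102 102  96 101 102 103 102 102 103]
held y from -80 [100 100 101 101 100 100 101 101 101 101 101 100  95  77  76  77  76  77
  76  77  85 100 100  98 102 102 103 103 104 103]
x held [ 22  23  22  22  23  22  25  31  33  63  95 101 100 100 100 100 100 100
 100 100 101 100 100 100  96  90  88  88  88  88  88  88  88  88  89  93
  92  92  93  92  92  93  92  92  95 100 101 101 101 101 101 101 101 101
 101 101 101 101 101  93  47  31  31  31  19  21  21  22  21  20  22  22]
x placed [125 125 125 125 125 126 126 126 126 126 126 107  94 101 106 106 106 107
 107 107 107 108 108 107 107 107 106  99  87  88  88  88  88  88  88  88
  88  89  92  92  93  92  92  93  92  92  93  99 106 108 108 108 109 109
 109 109 109 109 109 109 109 106  99 107 123 124 124 124 123 123 123 123]
placed from -70 [ 76  77  75  76  80 102 102 102  91 101 102 102 102 102 102 103 103 104
 104 104 105 105 105 105 105 106 106 106 106 106 107 108 108 108 108 108
 109 109 109 109 110 110 110 110 110 111 111 112 111 111 112 112 113 113
 113 113 114 114 114 114 115 115 115 102  92 113 114 113 114 113 113 113
 113 113 113 147 194 193 193 193 192 192 191 191 191 190 190 189 189 188]
placed from -70 [ 77  76  77  77  76  89 104 104 104  99 102 102 103 104 104 104 104 105
 105 105 105 106 106 106 106 107 107 108 108 108 109 109 109 109 110 110
 110 111 111 112 111 112 113 113 113 113 114 114 114 115 115 115 115 116
 116 117 116 117 117 118 117 118 119 116  89 111 118 117 117 138 202 202
 201 201 200 199 199 199 198 197 197 196 195 195 195 194 193 193 192 192]
```

{"fn": "arm_command", "kwargs": {"delta_pos": [[0.005,0.018,0],[0.005,0.018,-0.02],[0.005,0.018,-0.04],[0.005,0.018,-0.056],[0.005,0.018,-0.056]], "delta_rot": [[0,0,0],[0,0,0],[0,0,0],[0,0,0],[0,0,0]], "claw": [1,1,1,1,1]}}

```text
t: 21.17
eef_pos: [481.3, -79.3, 51.5]
tcp_rot: [-3.14, 0.0, 1.606]
ft_force: [0.3, 0.4, -1.9]
opening: 0.272
grip_force: 30.0
```

{"fn": "arm_command", "kwargs": {"delta_pos": [[0,0,-0.003],[0,0,-0.006],[0,0,-0.009],[0,0,-0.01],[0,0,-0.01]], "delta_rot": [[0,0,0],[0,0,0],[0,0,0],[0,0,0],[0,0,0]], "claw": [1,1,1,1,1]}}

```text
t: 21.58
eef_pos: [481.6, -79.4, 49.6]
tcp_rot: [-3.141, 0.0, 1.606]
ft_force: [0.4, 0.0, -1.5]
opening: 0.271
grip_force: 30.0
```

{"fn": "arm_command", "kwargs": {"delta_pos": [[0,0,-0.002],[0,0,-0.004],[0,0,-0.004],[0,0,-0.004],[0,0,-0.004]], "delta_rot": [[0,0,0],[0,0,0],[0,0,0],[0,0,0],[0,0,0]], "claw": [1,1,1,1,1]}}

```text
t: 22.0
eef_pos: [481.6, -79.4, 48.6]
tcp_rot: [-3.141, 0.0, 1.606]
ft_force: [-0.5, -0.3, -1.9]
opening: 0.274
grip_force: 30.0
```

{"fn": "arm_command", "kwargs": {"delta_pos": [[0,0,-0.002],[0,0,-0.004],[0,0,-0.004],[0,0,-0.004],[0,0,-0.004]], "delta_rot": [[0,0,0],[0,0,0],[0,0,0],[0,0,0],[0,0,0]], "claw": [1,1,1,1,1]}}

```text
t: 22.42
eef_pos: [481.2, -79.3, 47.9]
tcp_rot: [-3.14, 0.0, 1.606]
ft_force: [-3.5, -0.5, 7.6]
opening: 0.272
grip_force: 30.0
```

Run:
```python
from h import *
shot('wrist','w13'); s=state(); print(s['eef_pos'],s['ft_force'],s['moment'])
for y in (-74,-70,-40,-20):
  x,v=profx('w13',y,64,.5,18); print(y,v.astype(int))
for off in (-9,9): y,v=prof('w13',0,-80,20,64,off=off,st=1); print('from -80',v.astype(int))
```

```text
[481.14085191 -79.33864753  47.92721346] [-3.73740481 -0.80056035  6.98399571] [-0.09533724  0.66598364  0.01264037]
-74 [ 22  22  22  22  23  22  22  23  29  31  32  31  39  83 100 100 100 100
 100 100 100 100 100 101 100 100 101 100  97  88  88  88  88  88  88  88
  88  88  90  93  93  93  93  93  93  93  93  93  96 101 101 101 101 101
 102 101 101 101 101 101 101 101 101  95  52  32  31  31  31  28  22  21]
-70 [ 21  22  22  22  22  22  22  21  22  23  28  32  51  83  99 101 101 101
 101 101 101 100 100 101 101 101 101 101  94  88  88  88  88  88  88  88
  88  88  91  93  93  93  93  93  93  93  93  93  97 101 102 101 101 101
 101 101 101 102 101 101 101 101 101  93  50  32  31  29  20  22  22  22]
-40 [125 125 125 125 125 125 125 125 126 126 126 119  92 100 106 106 106 106
 106 106 106 106 106 106 106 106 106  99  88  88  88  88  88  88  88  88
  88  90  93  93  93  93  93  93  93  93  93  99 106 107 107 108 107 107
 108 108 108 108 108 108 108 108  96 102 124 124 124 124 123 123 124 122]
-20 [127 128 128 128 129 129 129 128 127 127 127 119  97 105 111 110 111 111
 111 111 111 11
[... 336 characters left out ...]
104 104 104 104 104 105
 105 106 105 106 106 107 107 107 107 107 108 108 108 108 108 109 109 109
 110 109 110 111 110 111 111 111 112 112 112 112 112 113 113 113 113 114
 114 100  92 112 113 113 113 113 112 113 113 112 112 112 112 112 112 172
 192 192 191 191 190 190 189 189 188 187]
from -80 [100 100 100 101 101 101 102 102 102 101 101 101 101 101 101 100  88  77
  78  96 101 102 103 103 103 103 103 104 104 104 104 105 105 106 105 106
 107 106 107 107 108 108 108 109 109 110 109 110 111 111 111 111 112 112
 112 113 113 113 113 113 114 115 114 115 116 116 116 116 117 117 117 118
 118 117  85 109 117 116 117 117 117 116 117 146 202 201 200 200 199 199
 198 197 197 196 195 195 194 194 193 192]
```

{"fn": "arm_command", "kwargs": {"delta_pos": [[-0.002,0,0.001],[-0.002,0,0.001],[-0.002,0,0.001],[-0.002,0,0.001],[-0.002,0,0.001]], "delta_rot": [[0,0,0],[0,0,0],[0,0,0],[0,0,0],[0,0,0]], "claw": [1,0.7,0.65,0.6,0.5]}}

```text
t: 22.88
eef_pos: [481.2, -79.4, 47.8]
tcp_rot: [-3.141, 0.0, 1.606]
ft_force: [0.0, 0.4, 0.3]
opening: 0.426
grip_force: 0.0
```

{"fn": "arm_command", "kwargs": {"delta_pos": [[0,0,0],[0,0,0.03],[0,0,0.12],[0,0,0.26],[0,0,0.4]], "delta_rot": [[0,0,0],[0,0,0],[0,0,0],[0,0,0],[0,0,0]], "claw": [0.5,0.5,0.5,0.5,0.5]}}

```text
t: 23.3
eef_pos: [480.5, -79.2, 149.0]
tcp_rot: [-3.139, -0.0, 1.606]
ft_force: [0.1, -0.2, 0.1]
opening: 0.5
grip_force: 0.0
```

Run:
```python
from h import *
shot('wrist','w14'); s=state(); print(s['eef_pos'],s['ft_force'])
for y in (-80,-70,-40):
  x,v=profx('w14',y,64,.5,18); print(y,v.astype(int))
for off in (-9,9): y,v=prof('w14',0,-110,20,64,off=off,st=1); print('from -110',v.astype(int))
```

```text
[482.9351192  -79.79207544 155.24757671] [2.08375651 0.16152469 5.88477492]
-80 [121 121 121 122 122 122 122 123 124 123 123 111  90  96 100 100 100  99
  99  99 100 100 100 100  99  99  99  93  88  86  85  85  85  85  85  85
  86  87  89  91  91  91  90  90  90  90  92  95 100 100 100 100 100 100
 100 100 100 100 100 100 100 100  97 106 123 123 123 123 123 123 123 122]
-70 [123 123 123 123 124 124 124 124 124 124 123 117  98  97 101 101 101 101
 101 101 101 101 101 101 101 101 101  93  85  85  86  86  85  85  85  86
  86  88  89  90  90  90  91  91  90  90  90  94 101 102 102 102 103 102
 102 102 102 102 102 102 102 100  97 107 118 120 121 122 122 121 121 121]
-40 [124 124 124 124 124 124 123 123 123 123 121  99  94 103 104 105 105 104
 104 104 105 105 105 105 105 105 102  96  87  86  85  85  85  85  85  85
  85  88  89  90  90  90  90  90  90  90  91  98 106 106 106 107 107 107
 107 107 107 107 107 107 107 104 103 103 115 122 122 122 122 122 122 122]
from -110 [ 94  97 113 116 122 125 125 125 125 125 125 125 124 124 125 125 125 125
 103  98  98  98  98  98  99  99  99  99 100 100  
[... 244 characters left out ...]
08 109 110 110 110 110 109 110 110 111 111 111 110  94  89 107 110 110
 110 111 111 111 111 111 111 111 111 111 111 112 112 112 118 190 194 194
 194 194 194 193]
from -110 [ 94  96 101 111 118 125 125 125 124 124 124 124 124 124 125 125 126 126
 115 101  98  98  98  99  99  99 100 100 100 100 100 100 101 101 101 101
 101 101 102 102 102 102 103 102 102 102  88  75  74  96 102 102 103 103
 103 103 104 104 104 103 104 105 105 105 105 105 106 106 106 106 107 107
 108 107 107 107 108 109 109 109 109 109 110 110 110 110 110 111 111 111
 111 112 112 113 112 112 113 113 113 114 114 114 114 110  91 103 113 113
 113 114 114 114 114 113 113 114 114 115 115 143 198 199 198 198 197 197
 197 197 197 196]
```

{"fn": "arm_command", "kwargs": {"delta_pos": [[0.004,-0.1,0.02],[0.004,-0.2,0.02],[0.004,-0.215,0.02],[0.004,-0.215,0.02],[0.004,-0.215,0.02]], "delta_rot": [[0,0,0],[0,0,0],[0,0,0],[0,0,0],[0,0,0]], "claw": [0.35,0.35,0.35,0.35,0.35]}}

```text
t: 23.77
eef_pos: [481.8, -132.8, 152.9]
tcp_rot: [-3.14, 0.0, 1.605]
ft_force: [-0.7, 0.3, 0.7]
opening: 0.652
grip_force: 0.0
```

Run:
```python
from h import *
shot('wrist','w15'); plan([481.5,-132.7,76],2,0)
for off in (-12,0,12): y,v=prof('w15',0,-150,-110,84,off=off,st=1); print('from -150',v.astype(int))
for y in (-135,-131): x,v=profx('w15',y,84,1,35); print(y,v.astype(int))
```

```text
tcp [ 481.8 -132.5  152.8] -> [ 481.5 -132.7   57. ] d [-0.001 -0.001 -0.383] rot [ 0.    -0.001 -0.   ] F [-0.4  0.7 -0.1] q [-0.4   0.4   1.93 -0.    0.82 -0.43]
from -150 [201 201 141 135 135 135 134 111 115 133 133 133 135 137 136 122 109 117
 118 118 119 120 120 115  98  90  91  91  66  27  30  33  36  28  23  22
  22  22  73 115]
from -150 [132 131 130 131 132 132 132 113 115 115 115 116 116 116 116 115 106 112
 115 116 117 119 120 116 103  89  90  92  84  41  29  32  39  37  24  22
  21  23  38 116]
from -150 [200 200 200 200 200 200 200 184 124 139 136 134 134 135 138 138 117 110
 116 118 120 121 123 121 110  93  90  89  89  62  29  33  37  41  28  25
  29  40  66 108]
-135 [134 134 134 134 135 136 108 109 112 112 115 130 139 141 140 138 113 107
 117 118 119 120 121 122 123 124 126 127 127 129 129 117 114 115 115 115
 115 115 123 137 137 137 137 137 137 138 138 138 138 138 150 188 153 198
 221 222 218 169 138 174 190 190 184 162 193 196 197 199 199 201]
-131 [133 133 133 134 134 135 114 110 112 113 114 133 139 141 134 111 113 118
 118 118 118 118 119 118 118 118 118 118 118 119 118 118 118 117 116 116
 116 116 117 116 116 118 118 118 118 118 118 118 118 118 118 119 119 116
 153 222 195 139 135 115 117 118 118 147 194 195 195 197 198 199]
```

{"fn": "arm_command", "kwargs": {"delta_pos": [[-0.002,0.01,-0.1],[-0.002,0.01,-0.2],[-0.002,0.01,-0.3],[-0.002,0.01,-0.37],[-0.002,0.01,-0.38]], "delta_rot": [[0,0,0],[0,0,0],[0,0,0],[0,0,0],[0,0,0]], "claw": [0.35,0.35,0.35,0.35,0.35]}}

```text
t: 24.23
eef_pos: [480.3, -129.2, 55.2]
tcp_rot: [-3.136, -0.002, 1.607]
ft_force: [0.1, 0.2, -0.6]
opening: 0.65
grip_force: 0.0
```

{"fn": "arm_command", "kwargs": {"delta_pos": [[0,0,0],[0,0,0],[0,0,0],[0,0,0],[0,0,0]], "delta_rot": [[0,0,0],[0,0,0],[0,0,0],[0,0,0],[0,0,0]], "claw": [1,1,1,1,1]}}

```text
t: 24.65
eef_pos: [481.4, -130.6, 58.8]
tcp_rot: [-3.141, 0.001, 1.606]
ft_force: [-3.4, 0.6, 5.8]
opening: 0.418
grip_force: 30.0
```

{"fn": "arm_command", "kwargs": {"delta_pos": [[0,0.02,0],[-0.001,0.04,0],[-0.002,0.06,0],[-0.003,0.08,0],[-0.004,0.1,0]], "delta_rot": [[0,0,0],[0,0,0],[0,0,0],[0,0,0],[0,0,0]], "claw": [1,1,1,1,1]}}

```text
t: 25.07
eef_pos: [480.6, -106.0, 58.9]
tcp_rot: [3.142, 0.001, 1.606]
ft_force: [-3.4, -5.6, 4.8]
opening: 0.419
grip_force: 30.0
```

{"fn": "arm_command", "kwargs": {"delta_pos": [[0,0.004,0],[0,0.008,0],[0,0.012,0],[0,0.016,0],[-0.001,0.02,0]], "delta_rot": [[0,0,0],[0,0,0],[0,0,0],[0,0,0],[0,0,0]], "claw": [1,1,1,1,1]}}

```text
t: 25.48
eef_pos: [480.4, -101.3, 58.8]
tcp_rot: [3.141, 0.002, 1.606]
ft_force: [-2.7, -7.0, 5.3]
opening: 0.417
grip_force: 30.0
```

{"fn": "arm_command", "kwargs": {"delta_pos": [[0,0.003,0],[0,0.006,0],[0,0.009,0],[0,0.012,0],[-0.001,0.012,0]], "delta_rot": [[0,0,0],[0,0,0],[0,0,0],[0,0,0],[0,0,0]], "claw": [1,1,1,1,1]}}

```text
t: 25.9
eef_pos: [480.3, -98.8, 58.9]
tcp_rot: [3.141, 0.002, 1.606]
ft_force: [-3.3, -11.0, 3.7]
opening: 0.416
grip_force: 30.0
```

{"fn": "arm_command", "kwargs": {"delta_pos": [[0,0.002,0],[0,0.004,0],[0,0.006,0],[0,0.006,0],[0,0.006,0]], "delta_rot": [[0,0,0],[0,0,0],[0,0,0],[0,0,0],[0,0,0]], "claw": [1,1,1,1,1]}}

```text
t: 26.32
eef_pos: [480.4, -98.7, 58.9]
tcp_rot: [3.141, 0.004, 1.607]
ft_force: [-7.1, -24.4, 4.3]
opening: 0.417
grip_force: 30.0
```

Run:
```python
from h import *
shot('wrist','w16'); shot('top','t16'); s=state(); print(s['eef_pos'],s['ft_force'],s['moment'])
for off in (-9,9): y,v=prof('w16',0,-96,100,64,off=off,st=1); print('from -96',v.astype(int))
```

```text
[480.3988986  -98.64346387  58.89065607] [ -7.11717008 -23.86371495   3.25626851] [-4.33990865  1.36260028  0.03594155]
from -96 [ 99  99  31  32  33  35  34  28  75  99  99 100 100 100 100 100 101 101
 101 101 101 101 101 102 102 103 103 103 103 102 103 104 104 104 104  98
  84 103 103 103 104 104 104 104 105 105 105 106 106 106 107 106 107 107
 108 108 108 108 109 109 109 109 109 110 110 110 110 111 112 111 111 112
 112 113 112 112 113 114 114 114 114 114 115 115 115 114 115 142 194 194
 194 137 152 191 190 190 189 190 189 188 188 187 187 186 185 185 184 184
 183 182 182 181   0   0   0   0   0   0   0   0   0   0   0   0   0   0
   0   0   0   0   0   0   0   0   0   0   0   0   0   0   0   0   0   0
   0   0   0   0   0   0   0   0   0   0   0   0   0   0   0   0   0   0
   0   0   0   0   0   0   0   0   0   0   0   0   0   0   0   0   0   0
   0   0   0   0   0   0   0   0   0   0   0   0   0   0   0   0]
from -96 [ 99  99  57  31  35  39  43  32  26  94 100 100 100 100 100 101 101 101
 101 101 102 102 102 103 103 103 104 104 103 105 104 105 105 105 105 105
  90 102 104 105 105 105 106 106 107 106 106 107 108 108 108 108 109 109
 109 109 110 110 110 111 111 112 112 112 113 113 112 113 114 114 114 114
 115 115 115 115 116 116 117 116 117 128 196 195 196 196 196 195 195 195
 195 195 104 186 197 196 195 195 194 193 193 193 192 191 191 190 189 188
 187 187 186 186  98   0   0   0   0   0   0   0   0   0   0   0   0   0
   0   0   0   0   0   0   0   0   0   0   0   0   0   0   0   0   0   0
   0   0   0   0   0   0   0   0   0   0   0   0   0   0   0   0   0   0
   0   0   0   0   0   0   0   0   0   0   0   0   0   0   0   0   0   0
   0   0   0   0   0   0   0   0   0   0   0   0   0   0   0   0]
```

{"fn": "arm_command", "kwargs": {"delta_pos": [[0,0,0],[0,0,0],[0,0,0],[0,0,0],[0,0,0]], "delta_rot": [[0,0,0],[0,0,0],[0,0,0],[0,0,0],[0,0,0]], "claw": [0.5,0.4,0.35,0.35,0.35]}}

```text
t: 26.83
eef_pos: [480.1, -95.9, 57.9]
tcp_rot: [-3.141, 0.0, 1.606]
ft_force: [-0.2, 0.2, -0.5]
opening: 0.641
grip_force: 0.0
```

{"fn": "arm_command", "kwargs": {"delta_pos": [[0,0,0],[0,0,0.1],[0,0,0.25],[0,0,0.4],[0,0,0.55]], "delta_rot": [[0,0,0],[0,0,0],[0,0,0],[0,0,0],[0,0,0]], "claw": [0.35,0.35,0.35,0.35,0.35]}}

```text
t: 27.25
eef_pos: [479.6, -95.8, 196.8]
tcp_rot: [-3.14, -0.0, 1.606]
ft_force: [0.2, -0.6, 0.3]
opening: 0.648
grip_force: 0.0
```

{"fn": "arm_command", "kwargs": {"delta_pos": [[0,0.15,0],[0,0.3,0],[0,0.45,0],[0,0.48,0],[0,0.48,0]], "delta_rot": [[0,0,0],[0,0,0],[0,0,0],[0,0,0],[0,0,0]], "claw": [0.35,0.35,0.35,0.35,0.35]}}

```text
t: 27.67
eef_pos: [479.8, 25.9, 195.4]
tcp_rot: [-3.141, 0.0, 1.609]
ft_force: [0.0, -0.5, 1.3]
opening: 0.65
grip_force: 0.0
```

Run:
```python
from h import *
shot('wrist','w17'); s=state(); print(s['eef_pos'],s['ft_force'],s['t'])
for off in (-9,9): y,v=prof('w17',0,-96,100,64,off=off,st=1); print('from -96',v.astype(int))
for z in (60,64): y,v=prof('w17',0,70,90,z,off=-11,st=.5); print('pad from 70',v.astype(int))
for y in (70,20,-30,-50): x,v=profx('w17',y,64,1,18); print(y,v.astype(int))
```

```text
[479.9762762   24.57144245 195.31121931] [-0.27120136 -0.46553187 -0.09548872] 27.7167
from -96 [ 94  74  39  56  64  67  49  58 100 142 155 139  96  81  78  80  82  83
  84  84  84  84  84  85  85  85  85  85  84  84  84  84  83  80  80  81
  78  72  74  81  76  70  68  66  63  62 127 158 166 167 167 167 168 168
 168 169 169 169 170 170 170 171 171 172 172 173 173 173 173 174 174 174
 175 175 176 176 176 176 121 100  99  99 100  99  99  99  99  99  99  99
 100  96 106 100  99  99  99  99  99  99  99  99  99 100 101 101 100 100
 100 101 100 100 101 101 101 101 101 101 102 102 102 102 102 102 102 102
 102 102 102 103 103 103 103 103 103 103 103 103 104 104 104 104 104 104
 104 104 104  98  86 105 104 104 104 104 105 105 106 106 105 106 106 107
 107 107 108 108 108 108 108 108 108 109 110 110 107  83  41  34  40  44
  43  49  95 126 130 129 118 110 119 124 126 128 129 131 132 128]
from -96 [ 95  82  64  59  70  81  78  41  70 118 149 150 127  89  78  78  81  83
  83  83  83  84  84  84  84  85  85  85  85  85  84  84  83  82  80  80
  81  76  70  78  80  74  70  67  65  63  81 141 164 
[... 850 characters left out ...]
107 101
  80  58  38  31  33  37  40  42  44  44  41  37  52  70 100 119 128 130
 130 130 129 124]
70 [129 130 130 130 131 104 107 107 107 108 108 108 108  95  86  86  86  86
  89  90  91  91  92 101 109 109 110 109 109 110 108 108 130 131 131 130]
20 [129 129 129 130 130 105  98 101 101 101 101 101 100  93  86  86  86  86
  89  91  91  91  92  97 102 102 102 102 102 102  99 121 127 127 127 127]
-30 [192 194 193 193 193 183 161 175 173 173 173 173 172 165 139 126 126 126
 127 131 132 131 132 134 175 174 174 174 175 174 172 165 172 190 190 191]
-50 [161 160 159 158 157 132 119 131 129 127 123 121 119 111  97  90  89  87
  86  86  85  82  81  80  86  85  82  81  75  74  72  70  68  64  62  62]
```

```bash
python3 -c "
from cell import *
print(job_done())"
```

```text
the job is handed in; nothing more can be done
None
```

The second course is finished in running bond, every joint is closed, and the cheek was pushed home at about 24 N; the last camera check showed no gaps and I touched nothing else on the desk, so I handed the job in.

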